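# Load a colour cartridge into the paint dispenser

## Task

Take the magenta colour cartridge out of the caddy and push it straight down into the sprung holder of the paint dispenser, past the side ball, until it clicks and sits fully home; never press so hard that the holder is driven down near the end of its springs (keep below about 18 N). Then, still gripping it, tug it up lightly (about 5 N) so that the holder visibly lifts with it, to prove that it is held, and let go, leaving it home. Leave the other cartridges and everything else on the table where they are.

Things in the scene. Friction and masses are not known exactly. Their poses are not given: they have to be found in the camera images.
- magenta_mid (a point): Centre (50 mm above the underside) of the magenta colour cartridge, upright block 40 (its x) x 30 (its y) x 100 mm high, about 0.12 kg, white band, black cap. z up; +x is the catch side: in its lower 36 mm a channel 14 mm wide, 4 mm deep runs up the middle, crossed by a small yellow tooth. Grip it across y (30 mm, flat sides) in its upper half. It stands on the caddy's 5 mm floor, +x towards the caddy's +x end.
- magenta_tooth (a point): Edge of the yellow tooth of the magenta cartridge, 19.5 mm to +x of its middle, 15 mm above its underside; shows which side is +x. A 30 degree ramp below and a steep back above: it pushes the ball aside on the way down and is caught under it once past.
- blue_mid (a point): Centre of the blue colour cartridge, upright block 40 (its x) x 30 (its y) x 100 mm high, about 0.12 kg in the same caddy; to be left there.
- ochre_mid (a point): Centre of the ochre (yellow-brown) colour cartridge, upright block 40 (its x) x 30 (its y) x 100 mm high, about 0.12 kg in the same caddy; to be left there.
- caddy: Fixed low aluminium caddy 200 (its x) x 56 (its y) x 16 mm high, walls 4 mm, origin under its centre. Three cartridges stand in a row along its x, 62 mm apart, in any order.
- bay (a point): Middle of the floor of the holder's bay, axes of the holder (z up, +x the side with the ball). A cartridge fully home stands on this floor, its centre 50 mm above this point, its x and y along those of the holder (not turned half round). The bay is 42 x 32 mm inside: 1 mm play all round; pressed against a wall, the cartridge jams and needs more force: ease side forces first.
- mouth (a point): Middle of the bay's open top, 42 mm above its floor; a white lip 8 mm high flares outwards around it by 4 to 5 mm. At rest the mouth stands 84 mm above the table (lip top 86); nothing around the holder is higher.
- ball_at_rest (a point): Centre of the sprung steel side ball (8 mm across) in the bay's +x wall, 18 mm above the bay floor; it reaches 4.6 mm into the bay and gives way to +x. The tooth meets it about 8 mm short of home; passing it takes 8 to 13 N on a centred cartridge, the click comes about 5 mm short of home. Pulling it out again takes over 8 N.
- holder (a joint): How far the grey holder (58 x 48 x 48 mm, around the bay) has sunk on its springs, m: 0 at rest, positive down, negative lifted. 900 N/m, from 10 mm up to 24 mm down, so the bay sinks some 10 to 15 mm before the click: pushing to where home was measured at rest is not enough. Over 21 mm it is pressed too hard.
- dock: The paint dispenser's foot, fixed: grey plate 240 x 120 x 12 mm, a metal frame 46 mm high round the holder, and on the -x side a white pump head 62 mm high (80 to 130 mm from the bay); origin on the table right below the bay, same axes as the holder.
- mug: White mug, 80 mm across, 90 mm high, to be left alone.
- jar: Amber jar, 66 mm across, 90 mm high, to be left alone.
- solvent: Metal can 60 x 100 x 178 mm, to be left alone.
- brushes: Steel tin of brushes, 74 mm across, up to about 260 mm high, to be left alone.
- spatula: Palette spatula lying on the table, to be left alone.

How it is judged:
On the way, in this order (a step that is already met when the one before it is completed fails the run):
1. the magenta cartridge is past the ball and home on the floor of the bay (z of magenta_mid in the frame of bay below 0.0525 m and horizontal distance between magenta_mid and bay below 0.004 m and angle between magenta_mid's own z axis and vertical below 0.08 rad and x of magenta_tooth in the frame of bay above 0.015 m), for 0.2 s.
2. the seated cartridge is tugged up so that the holder lifts at least 2 mm with it (all of step 1 and value of joint holder below -0.002 m and contact force between the fingers and magenta above 0.5 N), for 0.2 s.
At the end, for the whole second after the job is handed in: Magenta cartridge home in the bay, right way round, still and let go: centre under 52.5 mm above the bay floor, within 4 mm of its middle, 0.08 rad of upright; holder at rest (1 mm up to 3 mm down); other cartridges moved under 25 mm, the rest under 30 mm (all of step 1 and value of joint holder between -0.001 and 0.003 m and linear speed of magenta below 0.02 m/s and distance of each of blue_mid, ochre_mid from where it was at the start of the episode below 0.025 m and distance of each of mug, jar, solvent, brushes, spatula from where it was at the start of the episode below 0.03 m); the robot touches nothing.
It fails at once if the holder is pressed more than 21 mm down (over about 19 N) (value of joint holder above 0.021 m).
It fails at once if another cartridge is lifted, tipped or shifted (distance of any of blue_mid, ochre_mid from where it was at the start of the episode above 0.025 m).
It fails at once if a bystander is knocked about (distance of any of mug, jar, solvent, brushes, spatula from where it was at the start of the episode above 0.03 m).
It also fails if it takes over 72 s, if anything falls off the work surface, if the arm or the gripper's body presses on something with over 40 N, if the wrist force passes 120 N, or if a joint passes its speed limit or range.

## Robot

A 7-joint arm with a two-finger parallel gripper is mounted at the origin on the work surface. World frame = base frame: x ahead of the robot, y to its left, z up, the work surface at z = 0. Lengths are in m, angles in rad, forces in N, time in s.
With the tool pointing down it reaches from about 0.425 to 0.875 m from the base axis. Payload 4.7 kg.
Tool frame: the origin (TCP) lies midway between the tips of the shut fingers; the grasp point (between the pads) lies 19 mm behind it; z points along the fingers, y is the direction in which the jaws open and shut (so a half turn about z gives the same grasp; the last joint's range is limited). The gripper opens to 87 mm and grips with 3 to 60 N. Pads are 19 mm wide; open, the fingers measure 117 mm over their backs; the gripper's body (75 mm by 190 mm) begins 51 mm behind the grasp point.
Start: joints at [-1.196, 0.321, -0.07, 1.45, 0.023, 1.371, -0.057], TCP at [0.229, 0.608, 0.223] pointing down, gripper open.
Joint ranges: [-2.86, 2.86], [-0.3, 2.09], [-1.38, 1.24], [0.06, 2.45], [-1.56, 4.7], [0.09, 2.05], [-2.69, 2.69]. Speed limits (rad/s): [2.57, 2.57, 3.14, 3.14, 3.14, 3.14, 3.14].

## Interface

Orientations are given as a rotation vector (axis times angle).
In Python, from bench import ctrl, optics gives the robot as it stands. The module is installed in compiled form; this text tells all that it offers.
- The arm moves only by the tool step_arm, never from a script. Its argument "deltas" is a list of rows, each a list of 7 numbers: the turn, a rotation vector about the tool's x, y, z in degrees, then the shift along the tool's x, y, z in mm, then the finger opening in mm, from 0 to 87. A call has exactly 8 rows; each row is the pose to reach, as a shift and turn from the pose commanded when the call began, along the tool's axes at that moment; what a row does not reach only later rows make up. A row lasts 1/8 s, in which the tool goes at most 62.5 mm and 10.7 degrees, less where a joint would pass 70% of its speed; a pose out of reach is approached as far as the arm can. A call with a gripper value outside its range is refused whole. The fingers move at their own pace and stop on an object; "newtons" is the grip in N (left out, the last holds). Time passes only in rows, so rows that repeat a pose let the fingers close, or fill a call up. It gives the time, the measured TCP pose, the force and the opening at its end, in the units of the state.
- ctrl.get_state(): the state, without advancing time (a new reading comes with each control period).
- optics.get_image(name): name is "scene" or "side" or "wrist"; returns the picture (384x512x3 uint8, red, green, blue); there is no depth.
- optics.get_calibration(name): a dict with "K" (3x3 intrinsics, pixels), "k1" (the pictures are not rectified: a ray, as slopes to the right and down, at radius r is drawn at 1 + k1 r^2 times it, then the intrinsics apply), "R" (3x3) and "t" (3): a world point X has camera coordinates R X + t. Camera axes: x right, y down, z forward; pixel columns grow to the right and rows downward; lengths in m; the calibration is good to about 2 mm. A picture is of the moment at which its call begins: read the wrist's pose just before it. get_calibration takes no time and is no camera call; for the wrist camera it gives the pose at the moment of the call.
- ctrl.close_job(): hands the job in, once; it reports no verdict.
The state is a dict: "time": time; "joint_positions": joint angles; "qd": joint speeds; "joint_torque": joint torques, N m; "position": TCP position; "tool_rot": TCP orientation; "ft_force": force on the tool from outside, world axes, zero at the start; "torque": the same for the moment, N m; "grip_width": opening from 0.0 (shut) to 1.0 (fully open).
Only numpy, scipy, OpenCV 4.12 (cv2) and the standard library are available. Lean on these libraries where they do the work, as an engineer would, in place of code of your own. Each camera call takes 0.05 s, during which the arm holds its last target.

## Working session

There is one attempt and no reset: what is moved stays moved. The work goes in short steps, Python scripts to look and compute and a tool call to move; the robot and the scene stay as the last step left them, time stands still between calls to the robot, and variables do not carry over. Pictures are saved under pics/ and viewed, and the job is handed in when it is done.

Besides the shell and the picture viewer there is one more tool, called after "Emit:" by a JSON object that holds its "api" and its "payload". step_arm: Moves the arm, as the interface text tells. Its arguments: {"type":"object","properties":{"deltas":{"type":"array"},"newtons":{"type":"number"}},"required":["deltas"]}

```bash
mkdir -p pics
python3 - <<'E'
from bench import ctrl, optics
import cv2
s=ctrl.get_state(); print(s)
for n in ("scene","side","wrist"):
    c=optics.get_calibration(n); print(n,c)
    im=optics.get_image(n); cv2.imwrite(f"pics/{n}0.png",im[:,:,::-1])
E
```

```text
{'time': 0.0, 'joint_positions': array([-1.19590663,  0.32182326, -0.07006993,  1.4516879 ,  0.02261575,
        1.37079559, -0.05692395]), 'qd': array([-1.36618596e-03,  2.46803540e-04, -1.87941102e-03,  1.35406376e-03,
        8.35543333e-04,  4.12899585e-05, -6.53372828e-04]), 'joint_torque': array([ 6.39488599e-05, -4.91297007e+01, -4.04020138e-01, -3.12524164e+01,
       -6.38593454e-02,  4.38009342e-02,  1.76032217e-04]), 'position': array([0.22932196, 0.60760506, 0.22145476]), 'tool_rot': array([-5.63623387e-01, -3.09038710e+00,  3.00611941e-03]), 'ft_force': array([-0.52305727,  0.36461125, -0.21382623]), 'torque': array([-0.00045225, -0.05084771, -0.02401502]), 'grip_width': 1.0007157649070701}
scene {'K': array([[397.33263399,   0.        , 254.17608899],
       [  0.        , 397.33263399, 186.49903358],
       [  0.        ,   0.        ,   1.        ]]), 'k1': -0.045616622835683476, 'R': array([[ 0.28140124,  0.95951515, -0.01200058],
       [ 0.7488672 , -0.22740891, -0.62248141],
       [-0.60000939,  0.1661802 , -0.78254257]]), 't': array([-0.17331975, -0.383981  ,  1.51052241])}
side {'K': array([[471.62739166,   0.        , 259.39448249],
       [  0.        , 471.62739166, 186.80710769],
       [  0.        ,   0.        ,   1.        ]]), 'k1': -0.10962592710430061, 'R': array([[ 0.85978391, -0.51060273,  0.00751534],
       [-0.37749653, -0.64542504, -0.66402025],
       [ 0.34390114,  0.56807691, -0.74767682]]), 't': array([-0.46953996,  0.2838432 ,  1.21380339])}
wrist {'K': array([[294.51526133,   0.        , 251.92682335],
       [  0.        , 294.51526133, 192.94269965],
       [  0.        ,   0.        ,   1.        ]]), 'k1': -0.0628035527765703, 'R': array([[ 0.35317807,  0.93555457, -0.00170171],
       [ 0.89703945, -0.3381207 ,  0.28459554],
       [ 0.26567927, -0.1020394 , -0.95864617]]), 't': array([-0.64933229, -0.03531655,  0.39157447])}
```

View pics/scene0.png

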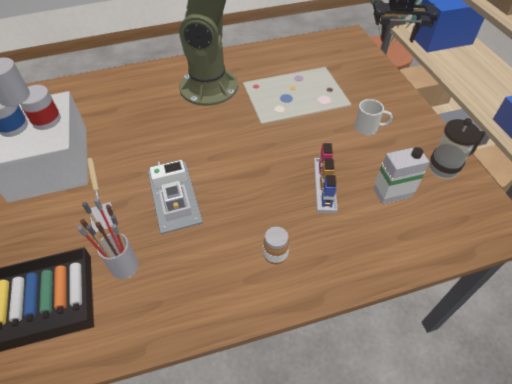

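View pics/side0.png

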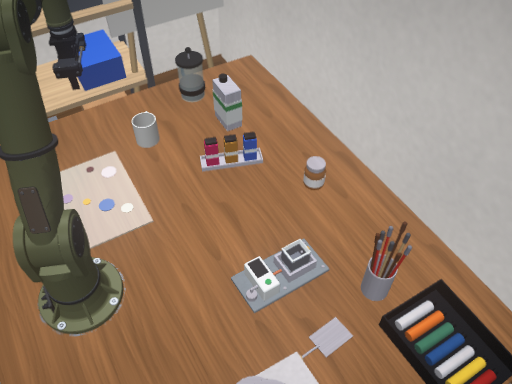

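View pics/wrist0.png

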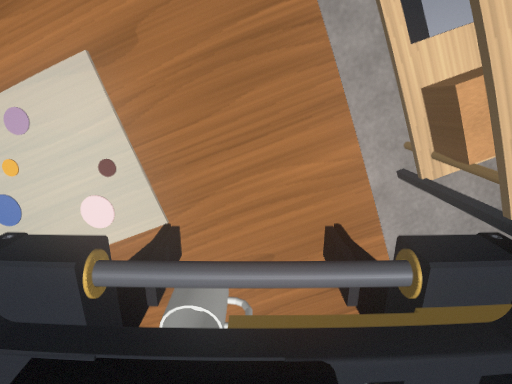

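```bash
cat > h.py <<'E'
import numpy as np, cv2
from scipy.optimize import least_squares
from bench import ctrl, optics
def norm(c,uv):
    K=c["K"]; x=(uv[0]-K[0,2])/K[0,0]; y=(uv[1]-K[1,2])/K[1,1]
    rd=np.hypot(x,y); r=rd
    for _ in range(30): r=rd/(1+c["k1"]*r*r)
    return np.array([x,y])*(r/rd if rd>0 else 1)
def ray(c,uv):
    x,y=norm(c,uv); R,t=np.array(c["R"]),np.array(c["t"])
    d=R.T@np.array([x,y,1.]); return -R.T@t, d
def onz(c,uv,z):
    o,d=ray(c,uv); return o+d*(z-o[2])/d[2]
def proj(c,X):
    p=np.array(c["R"])@np.asarray(X,float)+np.array(c["t"]); a=p[:2]/p[2]; a=a*(1+c["k1"]*(a@a))
    K=c["K"]; return np.array([K[0,0]*a[0]+K[0,2],K[1,1]*a[1]+K[1,2]])
def tri(obs):
    A=[];b=[]
    for c,uv in obs:
        o,d=ray(c,uv); d/=np.linalg.norm(d); P=np.eye(3)-np.outer(d,d); A.append(P);b.append(P@o)
    return np.linalg.lstsq(np.vstack(A),np.hstack(b),rcond=None)[0]
def crop(im,u0,v0,w,h,s,name):
    c=im[v0:v0+h,u0:u0+w]; cv2.imwrite(name,cv2.resize(c,None,fx=s,fy=s,interpolation=cv2.INTER_CUBIC))
E
python3 - <<'E'
from h import *
a=cv2.imread("pics/scene0.png"); b=cv2.imread("pics/side0.png")
crop(a,290,130,80,90,6,"pics/c1.png"); crop(a,140,150,75,90,6,"pics/c2.png")
crop(b,190,120,80,60,8,"pics/c3.png"); crop(b,225,230,110,80,7,"pics/c4.png")
E
```

```text
(no output)
```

View pics/c1.png

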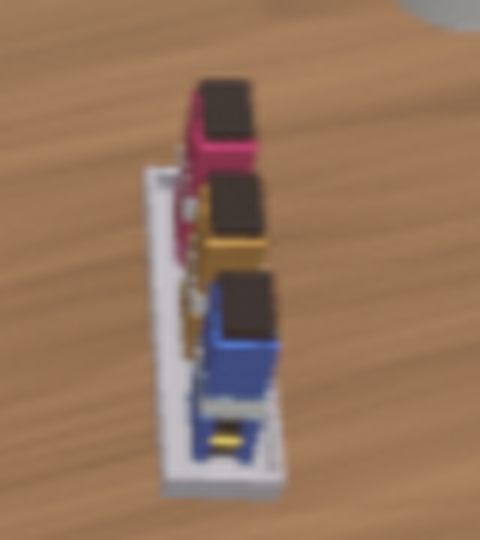

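View pics/c2.png

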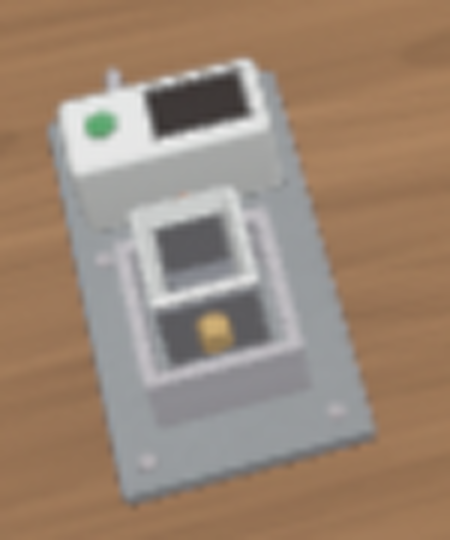

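View pics/c3.png

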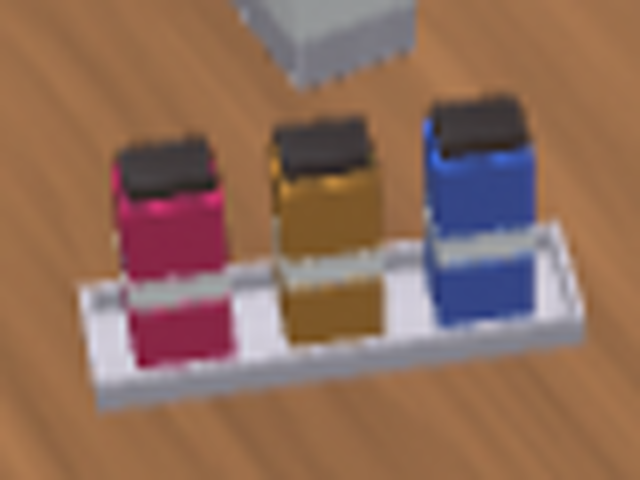

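View pics/c4.png

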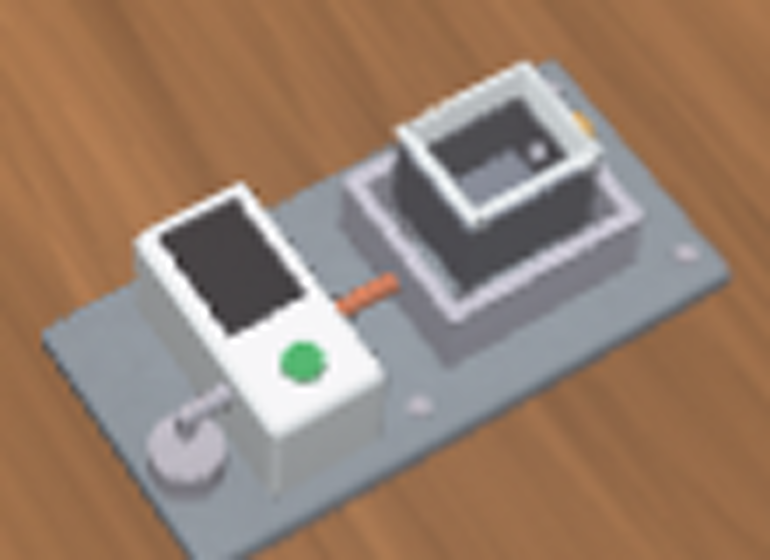

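Run:
```python
from h import *
cs=optics.get_calibration("scene"); cd=optics.get_calibration("side")
def m(pts,s,u0,v0): return [((x+.5)/s-.5+u0,(y+.5)/s-.5+v0) for x,y in pts]
def show(n,c,P,z):
    for p in P: print(n,np.round(onz(c,p,z)[:2]*1000,1))
C1=lambda p:m(p,6,290,130); C2=lambda p:m(p,6,140,150); C3=lambda p:m(p,8,190,120); C4=lambda p:m(p,7,225,230)
show("caddy sc",cs,C1([(147,170),(165,480),(284,478)]),.016)
show("caddy sd",cd,C3([(82,290),(555,225),(583,320),(97,385)]),.016)
show("cap sc",cs,C1([(200,82),(248,82),(255,140),(207,140)]),.105)
show("cap sd",cd,C3([(116,152),(208,138),(216,190),(121,202)]),.105)
show("plate sc",cs,C2([(50,125),(270,72),(375,432),(128,495)]),.012)
show("plate sd",cd,C4([(45,335),(555,62),(730,272)]),.012)
show("lip sc",cs,C2([(130,210),(235,188),(257,285),(155,305)]),.086)
show("lip sd",cd,C4([(397,130),(525,65),(605,155),(475,220)]),.086)
show("pump sc",cs,C2([(60,100),(250,60),(272,130),(78,172)]),.062)
```

```text
caddy sc [477.9 237.5]
caddy sc [665.8 171.8]
caddy sc [681.1 226.2]
caddy sd [492.9 291.9]
caddy sd [679.2 227.3]
caddy sd [660.6 173.7]
caddy sd [474.6 240.2]
cap sc [504.5 244.7]
cap sc [511.3 267.2]
cap sc [548.3 254.9]
cap sc [541.6 232.9]
cap sd [504.8 268.8]
cap sd [539.4 257.8]
cap sd [528.5 229.9]
cap sd [494.  242.3]
plate sc [ 373.  -273.1]
plate sc [ 370.  -156.8]
plate sc [ 608.4 -149.7]
plate sc [ 609.7 -265.8]
plate sd [ 365.3 -157.3]
plate sd [ 602.5 -150.4]
plate sd [ 605.  -266.6]
lip sc [ 505.6 -235.5]
lip sc [ 506.8 -186.5]
lip sc [ 565.8 -186.5]
lip sc [ 563.6 -232.5]
lip sd [ 500.2 -186.7]
lip sd [ 557.3 -186.4]
lip sd [ 560.2 -234.9]
lip sd [ 503.6 -234.1]
pump sc [ 404.8 -260.9]
pump sc [ 406.  -165.9]
pump sc [ 455.  -163.4]
pump sc [ 454.  -258.2]
```

Run:
```python
from h import *
a=cv2.imread("pics/scene0.png"); b=cv2.imread("pics/side0.png")
crop(a,340,90,100,120,5,"pics/d1.png"); crop(b,130,60,120,80,6,"pics/d2.png")
s=ctrl.get_state(); c=optics.get_calibration("wrist")
R=cv2.Rodrigues(s["tool_rot"])[0]; cam=-c["R"].T@c["t"]
print("tool R",R.round(3)); print("cam in tool",R.T@(cam-s["position"])); print("camR in tool",(R.T@c["R"].T).round(3))
```

```text
tool R [[-0.936  0.353 -0.   ]
 [ 0.353  0.936 -0.001]
 [-0.    -0.001 -1.   ]]
cam in tool [ 0.07749999  0.00022828 -0.16277583]
camR in tool [[-0.    -0.959 -0.285]
 [ 1.    -0.    -0.   ]
 [-0.    -0.285  0.959]]
```

View pics/d1.png

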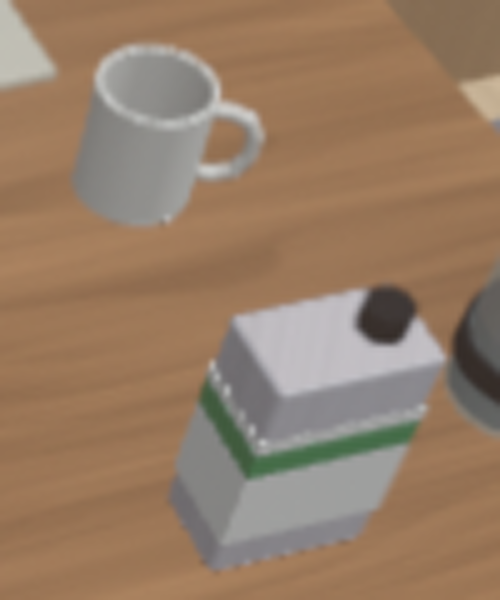

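View pics/d2.png

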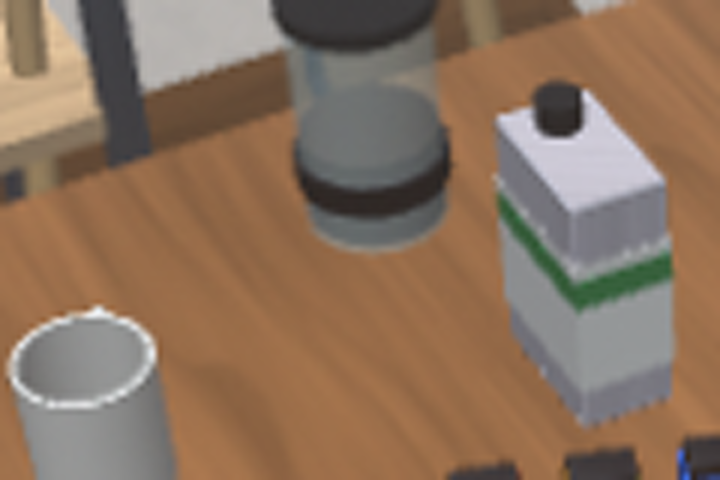

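Run:
```python
from h import *
cs=optics.get_calibration("scene"); cd=optics.get_calibration("side")
def m(pts,s,u0,v0): return [((x+.5)/s-.5+u0,(y+.5)/s-.5+v0) for x,y in pts]
for n,c,P,z in [("can sc",cs,m([(172,500),(215,570),(358,540)],5,340,90),0),("can top",cs,m([(235,320),(282,395),(445,360)],5,340,90),.158),("can sd",cd,m([(588,424),(668,400),(515,335)],6,130,60),0),("mug",cs,m([(157,85)],5,340,90),.09)]:
    for p in P:
        X=onz(c,p,z)[:2]*1000
        th=np.radians(-19.2); d=X-[518.5,251]; print(n,X.round(1),"cart frame",np.round([d[0]*np.cos(th)+d[1]*np.sin(th),-d[0]*np.sin(th)+d[1]*np.cos(th)],0))
```

```text
can sc [637.3 369.1] cart frame [ 73. 151.]
can sc [691.7 369.4] cart frame [125. 169.]
can sc [696.8 461.3] cart frame [ 99. 257.]
can top [637.3 367.9] cart frame [ 74. 149.]
can top [692.7 365.7] cart frame [127. 166.]
can top [695.9 461.5] cart frame [ 98. 257.]
can sd [638.2 372.8] cart frame [ 73. 154.]
can sd [688.7 367.8] cart frame [122. 166.]
can sd [638.2 466.2] cart frame [ 42. 243.]
mug [381.3 467.2] cart frame [-201.  159.]
```

Emit:
{"api": "step_arm", "payload": {"deltas": [[0,0,0,-40,-23,0,87],[0,0,0,-100,-58,0,87],[0,0,0,-160,-93,0,87],[0,0,0,-215,-126,0,87],[0,0,0,-270,-158,0,87],[0,0,0,-325,-190,0,87],[0,0,0,-370,-216,0,87],[0,0,0,-396,-232,0,87]]}}

```text
time: 1.15
position: [0.52, 0.2475, 0.2224]
tool_rot: [0.57, 3.089, -0.002]
ft_force: [0.7, 0.5, -1.4]
grip_width: 0.999
```

Run:
```python
from h import *
s=ctrl.get_state(); print(s["position"],s["tool_rot"],s["ft_force"],s["joint_positions"].round(2))
np.save("c1.npy",optics.get_calibration("wrist"),allow_pickle=True)
cv2.imwrite("pics/w1.png",optics.get_image("wrist")[:,:,::-1])
```

```text
[0.52000514 0.24748221 0.22244353] [ 5.69958626e-01  3.08876437e+00 -1.54773531e-03] [ 0.7283978   0.46894594 -1.36653617] [-0.69  0.16  0.22  1.65 -0.04  1.33  0.75]
```

View pics/w1.png

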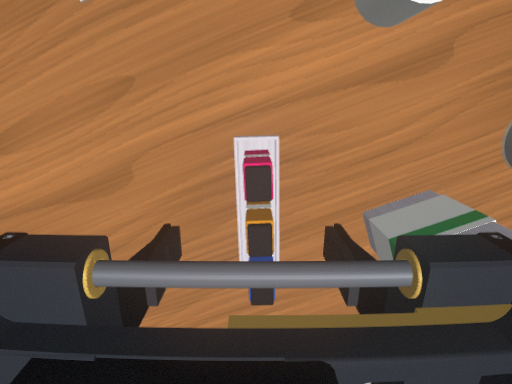

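Run:
```python
from h import *
crop(cv2.imread("pics/w1.png"),220,125,80,100,6,"pics/w1c.png")
```

```text
(no output)
```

View pics/w1c.png

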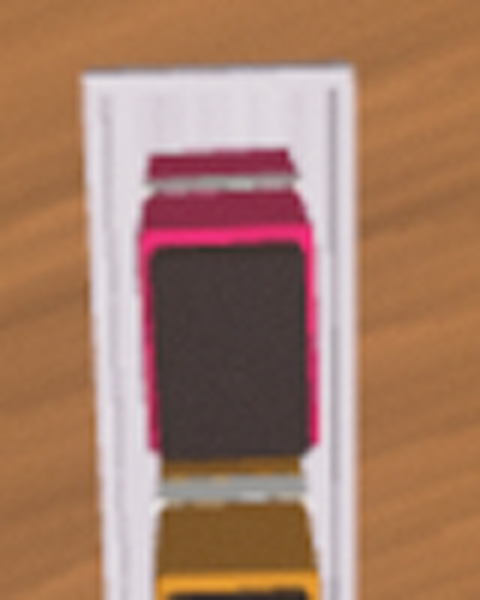

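Run:
```python
from h import *
c=np.load("c1.npy",allow_pickle=True).item()
def m(pts): return [((x+.5)/6-.5+220,(y+.5)/6-.5+125) for x,y in pts]
def g(n,P,z):
    Q=np.array([onz(c,p,z)[:2]*1000 for p in m(P)]); print(n,z,Q.round(1).tolist(),"mean",Q.mean(0).round(1)); return Q
g("caddy",[(83,72),(354,66),(104,600)],.016)
for z in (.105,.1,.095): 
  Q=g("cap",[(150,245),(303,243),(310,455),(163,458)],z); print([np.linalg.norm(Q[i]-Q[(i+1)%4]).round(1) for i in range(4)])
for z in (.105,.1,.095,.09):
  Q=g("rim",[(140,230),(311,226),(320,445),(152,452)],z); print([np.linalg.norm(Q[i]-Q[(i+1)%4]).round(1) for i in range(4)])
g("bottom",[(148,155),(292,150)],.005)
```

```text
caddy 0.016 [[473.9, 240.6], [492.7, 293.3], [584.7, 201.1]] mean [517.1 245. ]
cap 0.105 [[497.0, 248.8], [505.5, 271.9], [539.7, 260.8], [531.4, 237.7]] mean [518.4 254.8]
[np.float64(24.6), np.float64(35.9), np.float64(24.5), np.float64(36.1)]
cap 0.1 [[497.9, 248.3], [506.5, 271.9], [541.3, 260.5], [532.9, 237.0]] mean [519.7 254.4]
[np.float64(25.1), np.float64(36.6), np.float64(25.0), np.float64(36.8)]
cap 0.095 [[498.8, 247.8], [507.6, 271.8], [543.0, 260.3], [534.4, 236.4]] mean [520.9 254.1]
[np.float64(25.5), np.float64(37.2), np.float64(25.4), np.float64(37.4)]
rim 0.105 [[494.2, 248.2], [503.4, 274.1], [538.6, 262.9], [529.8, 236.4]] mean [516.5 255.4]
[np.float64(27.5), np.float64(37.0), np.float64(28.0), np.float64(37.5)]
rim 0.1 [[495.0, 247.7], [504.4, 274.1], [540.2, 262.7], [531.2, 235.7]] mean [517.7 255. ]
[np.float64(28.0), np.float64(37.6), np.float64(28.5), np.float64(38.2)]
rim 0.095 [[495.8, 247.2], [505.3, 274.0], [541.9, 262.5], [532.7, 235.0]] mean [518.9 254.7]
[np.float64(28.5), np.float64(38.3), np.float64(29.0), np.float64(38.9)]
rim 0.09 [[496.7, 246.7], [506.3, 274.0], [543.5, 262.3], [534.2, 234.3]] mean [520.2 254.3]
[np.float64(28.9), np.float64(39.0), np.float64(29.5), np.float64(39.5)]
bottom 0.005 [[496.1, 246.0], [506.2, 275.4]] mean [501.2 260.7]
```

Emit:
{"api": "step_arm", "payload": {"deltas": [[0,0,-1.5,2.6,6.3,0,87],[0,0,-1.5,2.6,6.3,25,87],[0,0,-1.5,2.6,6.3,60,87],[0,0,-1.5,2.6,6.3,95,87],[0,0,-1.5,2.6,6.3,125,87],[0,0,-1.5,2.6,6.3,145,87],[0,0,-1.5,2.6,6.3,156,87],[0,0,-1.5,2.6,6.3,156,87]]}}

```text
time: 2.2
position: [0.5169, 0.2591, 0.066]
tool_rot: [-0.52, -3.097, 0.001]
ft_force: [0.1, -0.6, -0.3]
grip_width: 1.0
```

Run:
```python
from h import *
s=ctrl.get_state(); print(s["position"],s["tool_rot"],s["ft_force"])
R=cv2.Rodrigues(s["tool_rot"])[0]; print("tooly yaw",np.degrees(np.arctan2(-R[0,1],R[1,1])))
d=np.array([.5198,.2543,.066])-s["position"]; print("err tool mm",(R.T@d*1000).round(1))
cv2.imwrite("pics/w2.png",optics.get_image("wrist")[:,:,::-1])
crop(optics.get_image("side")[:,:,::-1],150,60,140,120,5,"pics/s2.png")
```

```text
[0.51688874 0.25907246 0.06597625] [-5.20039674e-01 -3.09689159e+00  7.69381202e-04] [ 0.08364511 -0.58730942 -0.31565126]
tooly yaw -19.064677507500484
err tool mm [-4.3 -3.6 -0. ]
```

View pics/w2.png

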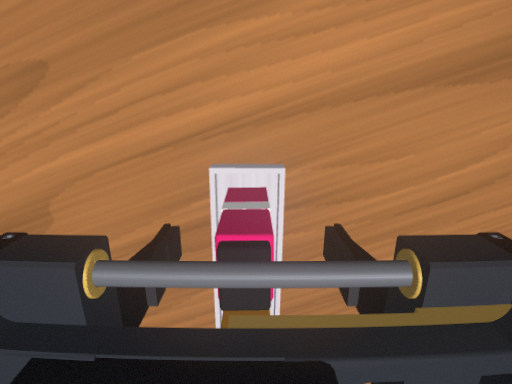

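View pics/s2.png

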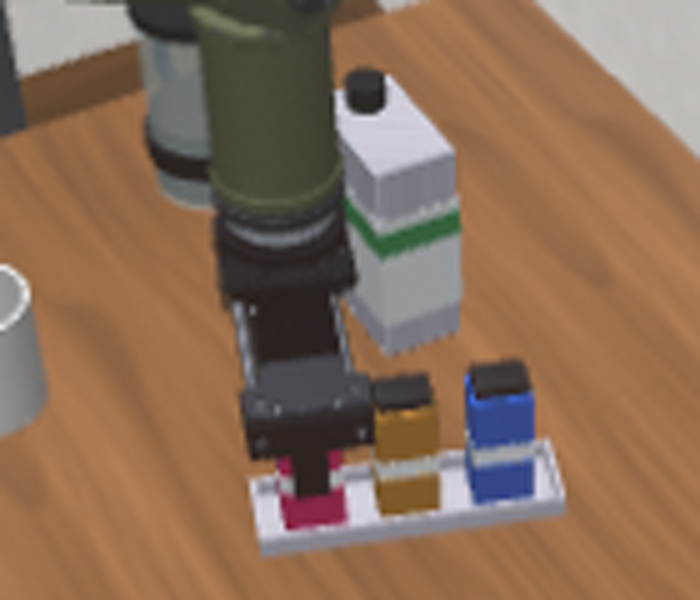

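Emit:
{"api": "step_arm", "payload": {"deltas": [[0,0,0.3,-4.3,-3.6,0,87],[0,0,0.3,-4.3,-3.6,0,70],[0,0,0.3,-4.3,-3.6,0,60],[0,0,0.3,-4.3,-3.6,0,50],[0,0,0.3,-4.3,-3.6,0,45],[0,0,0.3,-4.3,-3.6,0,40],[0,0,0.3,-4.3,-3.6,0,40],[0,0,0.3,-4.3,-3.6,0,40]], "newtons": 45}}

```text
time: 3.3
position: [0.5208, 0.2533, 0.0666]
tool_rot: [0.531, 3.096, 0.0]
ft_force: [-0.9, 0.0, 0.2]
grip_width: 0.464
```

Run:
```python
from h import *
s=ctrl.get_state(); print(s["position"],s["ft_force"],s["grip_width"]*87)
R=cv2.Rodrigues(s["tool_rot"])[0]; print("tooly yaw",np.degrees(np.arctan2(-R[0,1],R[1,1])))
d=np.array([.5198,.2543,.066])-s["position"]; print("err tool mm",(R.T@d*1000).round(1))
crop(optics.get_image("wrist")[:,:,::-1],150,150,200,170,4,"pics/w3.png")
```

```text
[0.52077381 0.25333321 0.06656271] [-0.94834686  0.04431686  0.18594391] 40.34527519591976
tooly yaw -19.46893360105651
err tool mm [1.2 0.6 0.6]
```

View pics/w3.png

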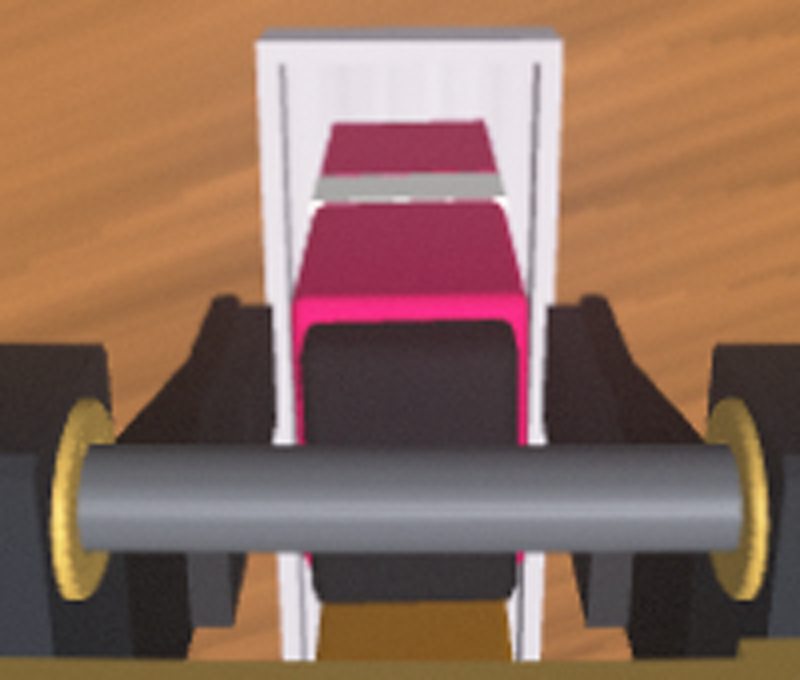

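Emit:
{"api": "step_arm", "payload": {"deltas": [[0,0,0,0,0,0,34],[0,0,0,0,0,0,30],[0,0,0,0,0,0,25],[0,0,0,0,0,0,20],[0,0,0,0,0,0,20],[0,0,0,0,0,0,20],[0,0,0,0,0,0,20],[0,0,0,0,0,0,20]], "newtons": 45}}

```text
time: 4.35
position: [0.5208, 0.2533, 0.0666]
tool_rot: [0.531, 3.096, 0.0]
ft_force: [-0.0, 0.4, -1.1]
grip_width: 0.341
```

Run:
```python
from h import *
s=ctrl.get_state(); print(s["position"],s["ft_force"],s["grip_width"]*87)
R=cv2.Rodrigues(s["tool_rot"])[0]; print("tooly yaw",np.degrees(np.arctan2(-R[0,1],R[1,1])))
print(R.round(4))
```

```text
[0.52079424 0.25332382 0.06655265] [-0.04163547  0.38214002 -1.0906116 ] 29.677008266491942
tooly yaw -19.47040994910072
[[-9.428e-01  3.333e-01  1.000e-04]
 [ 3.333e-01  9.428e-01  1.000e-04]
 [-1.000e-04  1.000e-04 -1.000e+00]]
```

Emit:
{"api": "step_arm", "payload": {"deltas": [[0,0,0,0,0,-5,20],[0,0,0,0,0,-20,20],[0,0,0,0,0,-45,20],[0,0,0,0,0,-75,20],[0,0,0,0,0,-105,20],[0,0,0,0,0,-130,20],[0,0,0,0,0,-145,20],[0,0,0,0,0,-150,20]]}}

```text
time: 5.35
position: [0.5211, 0.2534, 0.2178]
tool_rot: [0.531, 3.095, 0.002]
ft_force: [0.9, -0.3, -2.3]
grip_width: 0.341
```

Run:
```python
from h import *
s=ctrl.get_state(); print(s["position"],s["tool_rot"],s["ft_force"],s["grip_width"]*87)
cs=optics.get_calibration("scene"); print("brush tin",onz(cs,(124,272),0),onz(cs,(113,245),.1))
crop(optics.get_image("wrist")[:,:,::-1],150,150,200,170,4,"pics/w4.png")
crop(optics.get_image("scene")[:,:,::-1],260,70,130,140,5,"pics/s4.png")
```

```text
[0.52112595 0.2534313  0.21782232] [5.31197537e-01 3.09506241e+00 1.85937872e-03] [ 0.92790035 -0.28244453 -2.28607945] 29.636251924965777
brush tin [ 0.69614169 -0.37775701  0.        ] [ 0.6730256  -0.37567875  0.1       ]
```

View pics/w4.png

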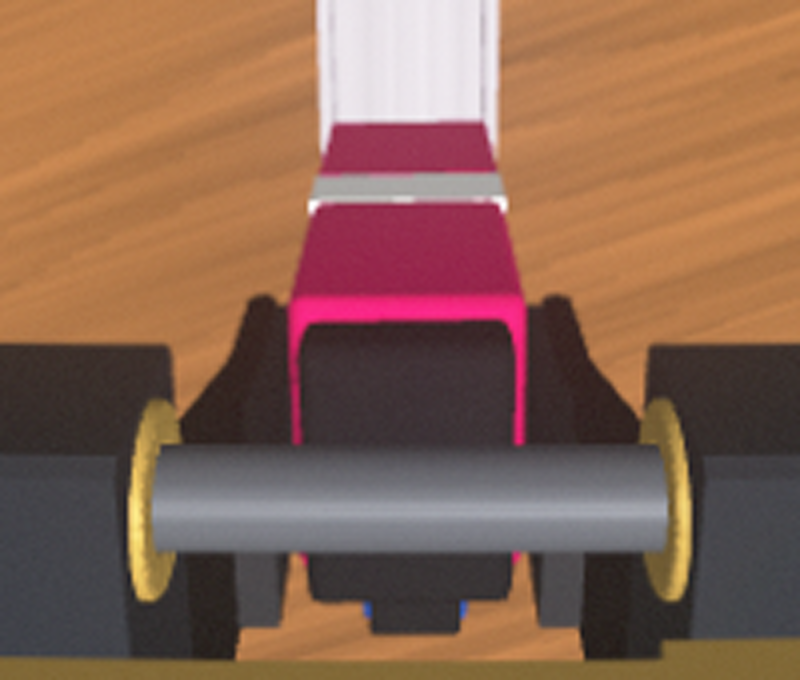

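View pics/s4.png

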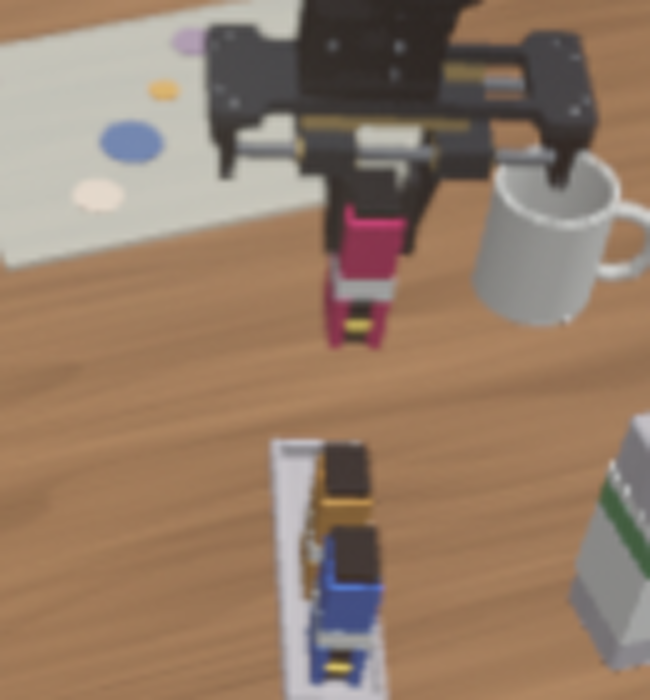

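Emit:
{"api": "step_arm", "payload": {"deltas": [[0,0,0,-5,-12,0,20],[0,0,-2,-16,-42,0,20],[0,0,-5,-32,-84,0,20],[0,0,-8,-50,-130,0,20],[0,0,-11,-68,-177,0,20],[0,0,-14,-85,-222,0,20],[0,0,-17,-102,-266,0,20],[0,0,-21,-118,-308,0,20]]}}

```text
time: 6.45
position: [0.5282, -0.0792, 0.2157]
tool_rot: [0.043, -3.14, 0.0]
ft_force: [1.2, -0.1, -2.4]
grip_width: 0.343
```

Run:
```python
from h import *
s=ctrl.get_state(); print(s["position"],s["qd"].round(2))
R=cv2.Rodrigues(s["tool_rot"])[0]; print("tooly yaw",np.degrees(np.arctan2(-R[0,1],R[1,1])))
d=np.array([.533,-.21,.218])-s["position"]; print("err tool mm",(R.T@d*1000).round(1))
```

```text
[ 0.52819623 -0.07920115  0.21572493] [ 0.41  0.12  0.31 -0.1  -0.07  0.    1.29]
tooly yaw 1.5695334380116066
err tool mm [  -1.2 -130.9   -2.3]
```

Emit:
{"api": "step_arm", "payload": {"deltas": [[0,0,0,0,-35,0,20],[0,0,0,0,-65,0,20],[0,0,0,0,-92,0,20],[0,0,0,0,-114,0,20],[0,0,0,0,-128,0,20],[0,0,0,0,-133,0,20],[0,0,0,0,-133,0,20],[0,0,0,0,-133,0,20]]}}

```text
time: 7.45
position: [0.5331, -0.2082, 0.2164]
tool_rot: [0.044, -3.141, -0.001]
ft_force: [-0.5, -0.1, -1.2]
grip_width: 0.337
```

Run:
```python
from h import *
s=ctrl.get_state(); print(s["position"],s["tool_rot"],s["qd"].round(2))
np.save("c5.npy",optics.get_calibration("wrist"),allow_pickle=True); np.save("s5.npy",s,allow_pickle=True)
im=optics.get_image("wrist")[:,:,::-1]; cv2.imwrite("pics/w5.png",im); crop(im,170,60,160,140,5,"pics/w5c.png")
crop(optics.get_image("scene")[:,:,::-1],120,90,120,140,5,"pics/s5.png")
im=optics.get_image("side")[:,:,::-1]; cv2.imwrite("pics/sd5.png",im);crop(im,215,160,130,120,6,"pics/sd5c.png")
```

```text
[ 0.53311757 -0.20818591  0.21644259] [ 4.44228224e-02 -3.14120970e+00 -1.13723713e-03] [-0. -0. -0. -0.  0.  0.  0.]
```

View pics/w5c.png

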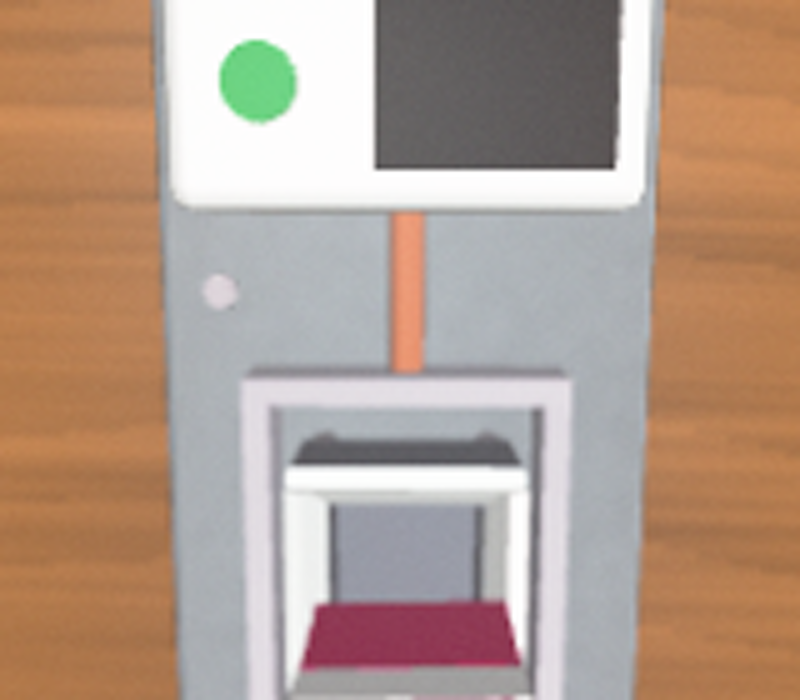

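View pics/s5.png

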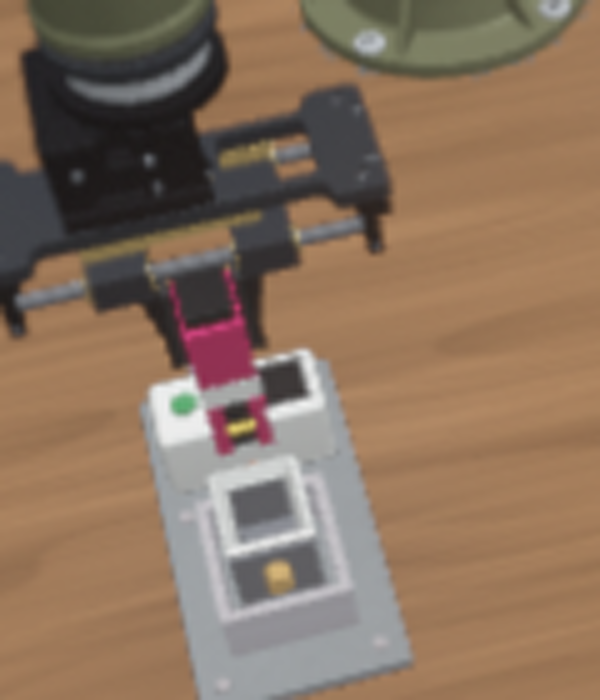

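View pics/sd5c.png

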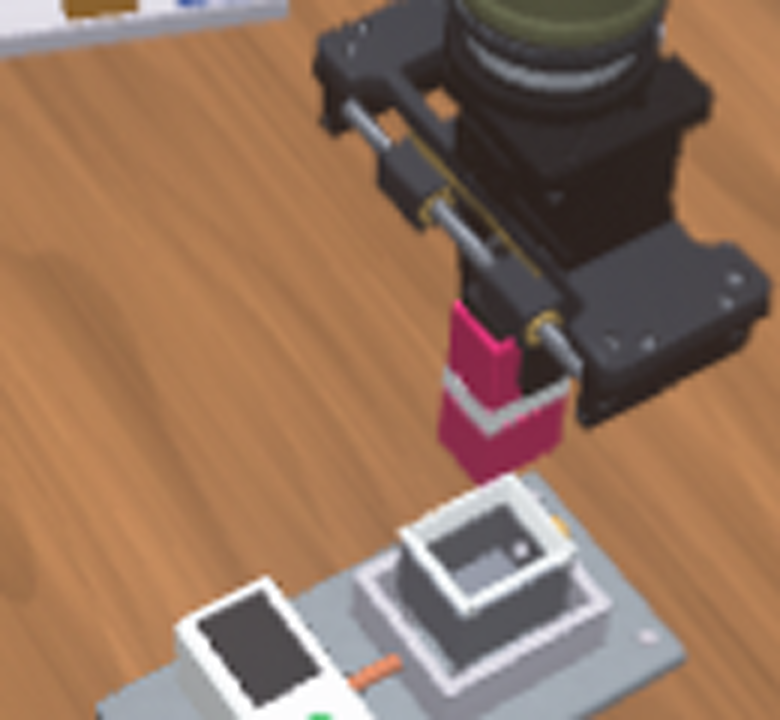

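Emit:
{"api": "step_arm", "payload": {"deltas": [[0,0,0,-10,0,0,20],[0,0,0,-25,0,0,20],[0,0,0,-40,0,0,20],[0,0,0,-55,0,0,20],[0,0,0,-65,0,0,20],[0,0,0,-70,0,0,20],[0,0,0,-70,0,0,20],[0,0,0,-70,0,0,20]]}}

```text
time: 8.6
position: [0.6025, -0.2078, 0.2166]
tool_rot: [0.041, -3.141, -0.0]
ft_force: [0.4, -0.3, -1.5]
grip_width: 0.343
```

Run:
```python
from h import *
s=ctrl.get_state(); print(s["position"],s["tool_rot"],s["qd"].round(2))
np.save("c6.npy",optics.get_calibration("wrist"),allow_pickle=True); np.save("s6.npy",s,allow_pickle=True)
im=optics.get_image("wrist")[:,:,::-1]; cv2.imwrite("pics/w6.png",im); crop(im,190,80,130,110,6,"pics/w6c.png")
im=optics.get_image("side")[:,:,::-1]; cv2.imwrite("pics/sd6.png",im);crop(im,260,180,90,85,8,"pics/sd6c.png")
```

```text
[ 0.60245359 -0.20777279  0.21662222] [ 4.10603054e-02 -3.14114884e+00 -2.08746150e-04] [ 0.   -0.01 -0.    0.   -0.   -0.   -0.  ]
```

View pics/w6c.png

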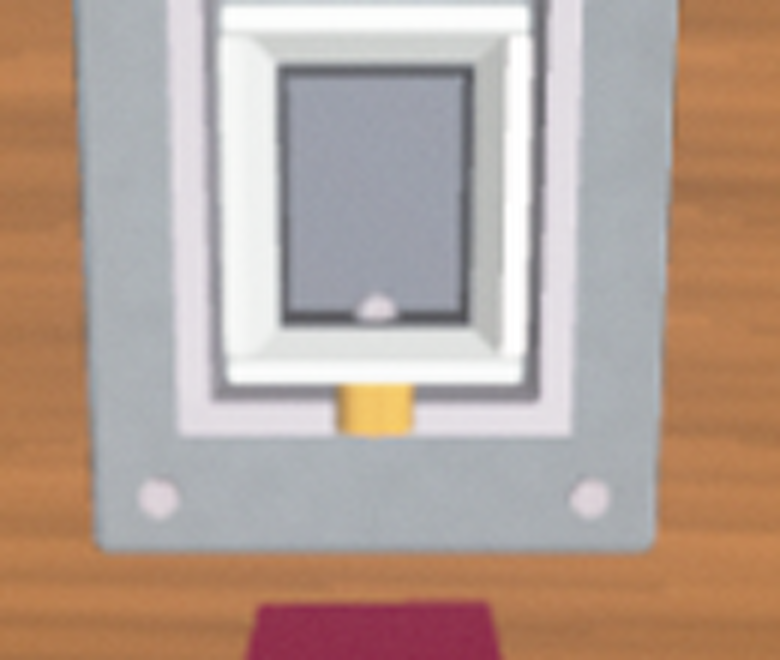

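View pics/sd6c.png

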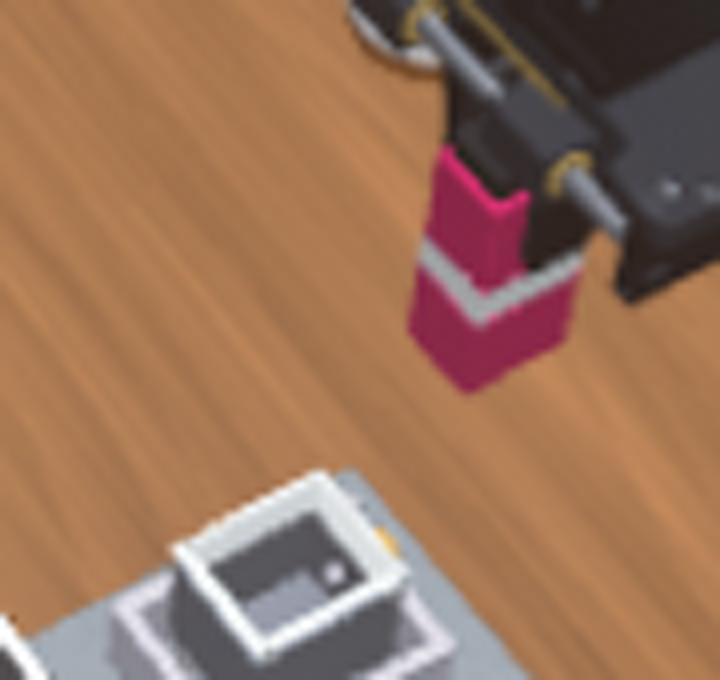

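Run:
```python
from h import *
c=np.load("c6.npy",allow_pickle=True).item(); s=np.load("s6.npy",allow_pickle=True).item()
R=cv2.Rodrigues(s["tool_rot"])[0]; print("tooly yaw",np.degrees(np.arctan2(-R[0,1],R[1,1])),R[2].round(4))
def g(n,P,z):
    Q=np.array([onz(c,((x+.5)/6-.5+190,(y+.5)/6-.5+80),z)[:2]*1000 for x,y in P]); print(n,z,Q.round(1).tolist(),"mean",Q.mean(0).round(1))
    if len(P)==4: print("  sides",[np.linalg.norm(Q[i]-Q[(i+1)%4]).round(1) for i in range(4)],"yaw",[np.degrees(np.arctan2(*(Q[b]-Q[a])[::-1])).round(2) for a,b in((0,3),(1,2))],[np.degrees(np.arctan2(-(Q[b]-Q[a])[0],(Q[b]-Q[a])[1])).round(2) for a,b in((0,1),(3,2))])
    return Q
g("lip",[(220,5),(533,5),(524,383),(227,383)],.086)
for z in (.076,.078,.084): g("throat",[(278,66),(474,66),(470,325),(282,325)],z)
g("floor",[(291,75),(464,75),(459,313),(291,313)],.042)
g("frame",[(180,435),(572,435)],.046); g("plate",[(97,550),(655,550)],.012); g("platefar",[(76,0),(680,0)],.012)
q=g("cart",[(258,604),(490,602)],s["position"][2]-.0616)
w=np.array([*q.mean(0)/1000,s["position"][2]-.0616])-s["position"]; print("cart back bottom in tool",(R.T@w*1000).round(1), np.linalg.norm(q[1]-q[0]))
```

```text
tooly yaw 1.497825973787896 [ 2.e-04  1.e-04 -1.e+00]
lip 0.086 [[502.2, -234.6], [500.9, -185.5], [560.2, -184.1], [561.5, -233.2]] mean [ 531.2 -209.4]
  sides [np.float64(49.1), np.float64(59.3), np.float64(49.1), np.float64(59.3)] yaw [np.float64(1.36), np.float64(1.33)] [np.float64(1.49), np.float64(1.49)]
throat 0.076 [[510.7, -225.9], [509.9, -193.9], [551.8, -192.9], [552.7, -224.7]] mean [ 531.3 -209.3]
  sides [np.float64(32.1), np.float64(42.0), np.float64(31.9), np.float64(42.0)] yaw [np.float64(1.64), np.float64(1.37)] [np.float64(1.49), np.float64(1.49)]
throat 0.078 [[510.8, -225.8], [510.0, -194.0], [551.7, -193.0], [552.5, -224.6]] mean [ 531.2 -209.3]
  sides [np.float64(31.8), np.float64(41.7), np.float64(31.6), np.float64(41.7)] yaw [np.float64(1.64), np.float64(1.37)] [np.float64(1.49), np.float64(1.49)]
throat 0.084 [[511.1, -225.5], [510.3, -194.3], [551.1, -193.3], [551.9, -224.3]] mean [ 531.1 -209.4]
  sides [np.float64(31.2), np.float64(40.9), np.float64(31.0), np.float64(40.9)] yaw [np.float64(1.64), np.float64(1.37)] [np.float64(1.49), np.float64(1.49)]
floor 0.042 [[510.6, -225.3], [509.8, -193.8], [552.7, -193.1], [553.5, -224.7]] mean [ 531.6 -209.3]
  sides [np.float64(31.5), np.float64(42.9), np.float64(31.6), np.float64(42.9)] yaw [np.float64(0.82), np.float64(0.96)] [np.float64(1.49), np.float64(1.49)]
frame 0.046 [[576.5, -245.3], [574.5, -171.0]] mean [ 575.5 -208.2]
plate 0.012 [[606.7, -266.6], [603.6, -148.0]] mean [ 605.1 -207.3]
platefar 0.012 [[496.0, -269.2], [492.9, -150.5]] mean [ 494.5 -209.8]
cart 0.15502221591388937 [[581.6, -223.5], [580.5, -193.2]] mean [ 581.1 -208.4]
cart back bottom in tool [21.4 -0.1 61.6] 30.351089862545415
```

Emit:
{"api": "step_arm", "payload": {"deltas": [[0,0,0,12,0,0,20],[0,0,0,30,0,0,20],[0,0,0,48,0,5,20],[0,0,0,62,0.4,20,20],[0,0,0,69.8,0.4,35,20],[0,0,0,69.8,0.4,48,20],[0,0,0,69.8,0.4,54,20],[0,0,0,69.8,0.4,54,20]]}}

```text
time: 9.7
position: [0.5333, -0.2088, 0.162]
tool_rot: [0.043, -3.14, 0.0]
ft_force: [0.4, -0.3, -1.0]
grip_width: 0.344
```

Run:
```python
from h import *
s=ctrl.get_state(); print(s["position"],s["ft_force"],s["torque"],s["qd"].round(3))
R=cv2.Rodrigues(s["tool_rot"])[0]; print("tooly yaw",np.degrees(np.arctan2(-R[0,1],R[1,1])),R[2].round(4))
d=np.array([.5327,-.2092,.12])-s["position"]; print("err tool mm",(R.T@d*1000).round(2))
crop(optics.get_image("wrist")[:,:,::-1],190,100,130,110,6,"pics/w7.png")
crop(optics.get_image("side")[:,:,::-1],240,170,90,85,8,"pics/sd7.png")
s=ctrl.get_state(); print(s["position"],s["ft_force"],s["torque"])
```

```text
[ 0.53327732 -0.2087675   0.16200203] [ 0.43881777 -0.32801414 -0.96198623] [ 0.05382701 -0.03416206 -0.05914022] [-0.    -0.008  0.002 -0.016  0.001  0.005 -0.001]
tooly yaw 1.5507591241794287 [ 9.e-04 -1.e-04 -1.e+00]
err tool mm [ 0.55 -0.41 42.  ]
[ 0.5336294  -0.20909591  0.16278752] [ 0.1564117   0.24474133 -2.09561998] [ 0.0629319  -0.0259221  -0.01538383]
```

View pics/w7.png

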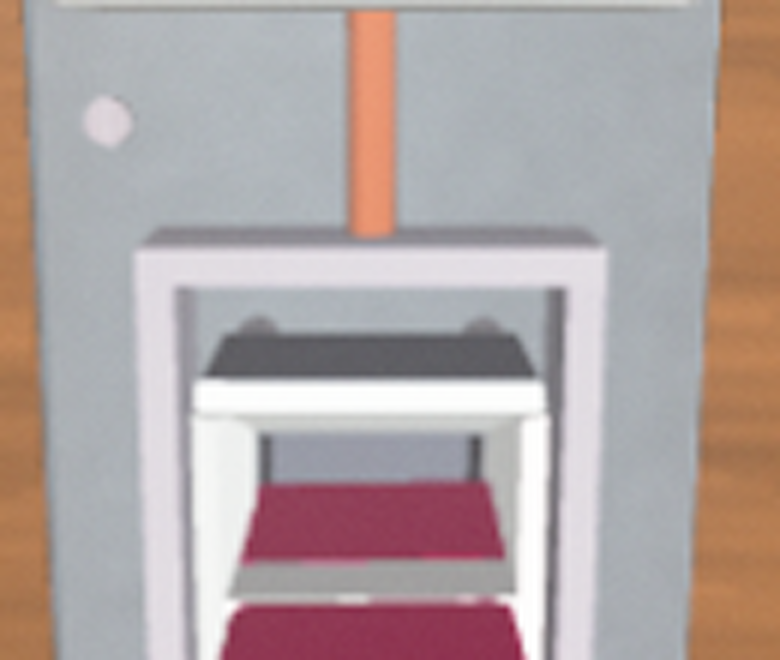

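View pics/sd7.png

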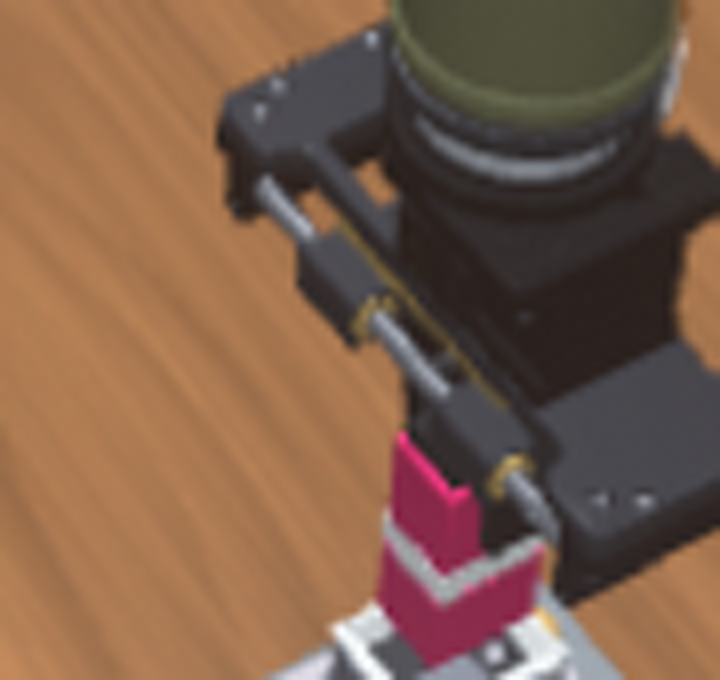

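Emit:
{"api": "step_arm", "payload": {"deltas": [[0,0,0,0.9,-0.1,0,20],[0,0,0,0.9,-0.1,5,20],[0,0,0,0.9,-0.1,12,20],[0,0,0,0.9,-0.1,19,20],[0,0,0,0.9,-0.1,26,20],[0,0,0,0.9,-0.1,33,20],[0,0,0,0.9,-0.1,38,20],[0,0,0,0.9,-0.1,40,20]]}}

```text
time: 10.8
position: [0.5321, -0.209, 0.1222]
tool_rot: [0.042, -3.141, -0.0]
ft_force: [-1.0, 0.6, -1.2]
grip_width: 0.341
```

```bash
cat > st.py <<'E'
from h import *
import sys
s=ctrl.get_state(); print(s["time"],s["position"].round(4),s["ft_force"].round(2),s["torque"].round(3),(s["grip_width"]*87).round(2))
R=cv2.Rodrigues(s["tool_rot"])[0]; print("tooly yaw",np.degrees(np.arctan2(-R[0,1],R[1,1])).round(2),R[2].round(4))
d=np.array([.5327,-.2092,.1036])-s["position"]; print("err tool mm",(R.T@d*1000).round(2))
n=sys.argv[1]
crop(optics.get_image("wrist")[:,:,::-1],190,100,130,110,6,f"pics/w{n}.png")
crop(optics.get_image("side")[:,:,::-1],240,170,90,85,8,f"pics/sd{n}.png")
s=ctrl.get_state(); print(s["position"].round(4),s["ft_force"].round(2),s["torque"].round(3))
E
python3 st.py 8
```

```text
Traceback (most recent call last):
  File "st.py", line 3, in <module>
    s=ctrl.get_state(); print(s["time"],s["position"].round(4),s["ft_force"].round(2),s["torque"].round(3),(s["grip_width"]*87).round(2))
                                                                                                           ^^^^^^^^^^^^^^^^^^^^^^^^^^
AttributeError: 'float' object has no attribute 'round'
```

```bash
sed -i 's/(s\["grip_width"\]\*87).round(2)/round(s["grip_width"]*87,2)/' st.py; python3 st.py 8
```

```text
10.8 [ 0.5321 -0.209   0.1222] [-0.98  0.64 -1.17] [-0.001  0.031  0.007] 29.66
tooly yaw 1.53 [ 3.e-04  1.e-04 -1.e+00]
err tool mm [-0.59 -0.17 18.59]
[ 0.5321 -0.2091  0.1224] [-0.   -0.96 -1.3 ] [ 0.062 -0.04   0.014]
```

View pics/w8.png

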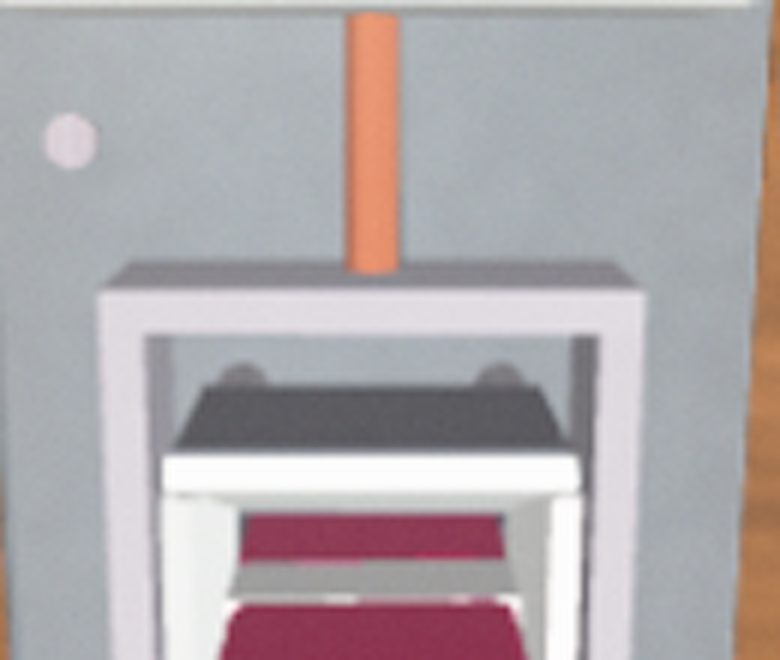

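View pics/sd8.png

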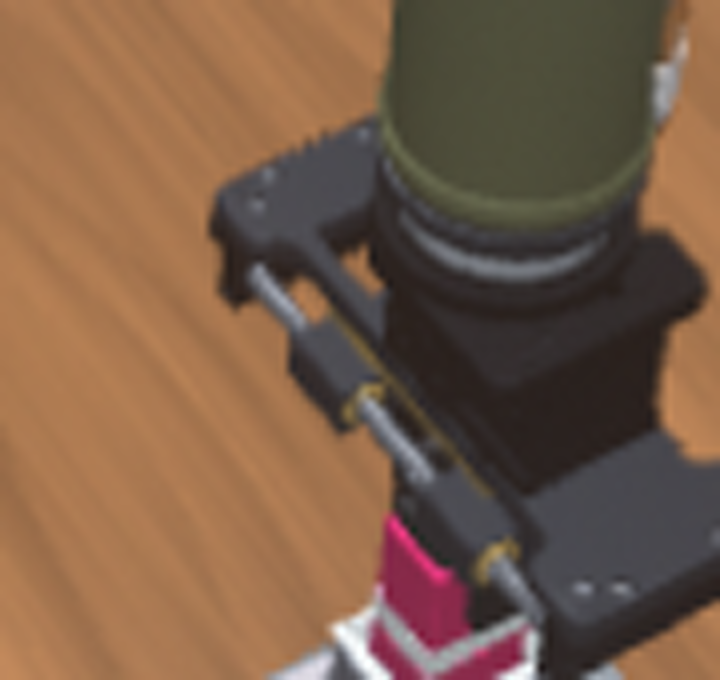

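Emit:
{"api": "step_arm", "payload": {"deltas": [[0,0,0,-0.5,0,0,20],[0,0,0,-0.5,0,2,20],[0,0,0,-0.5,0,5,20],[0,0,0,-0.5,0,8,20],[0,0,0,-0.5,0,11,20],[0,0,0,-0.5,0,14,20],[0,0,0,-0.5,0,16,20],[0,0,0,-0.5,0,16,20]]}}

```text
time: 11.9
position: [0.5323, -0.2092, 0.1066]
tool_rot: [0.041, -3.141, -0.0]
ft_force: [-3.8, 0.8, 4.0]
grip_width: 0.34
```

```bash
python3 st.py 9
```

```text
11.9 [ 0.5323 -0.2092  0.1066] [-3.81  0.83  4.02] [ 0.074  0.947 -0.028] 29.58
tooly yaw 1.51 [ 8.e-04  2.e-04 -1.e+00]
err tool mm [-0.45  0.03  3.04]
[ 0.5323 -0.2092  0.1067] [-3.87  0.21  3.27] [ 0.065  1.03  -0.083]
```

View pics/w9.png

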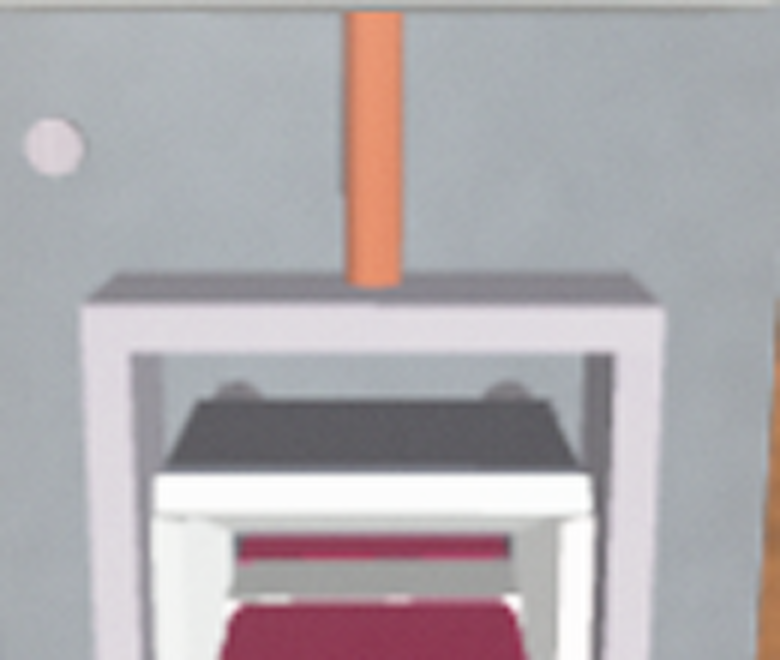

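Emit:
{"api": "step_arm", "payload": {"deltas": [[0,0,0,-0.4,0,0.5,20],[0,0,0,-0.4,0,1.5,20],[0,0,0,-0.4,0,2.5,20],[0,0,0,-0.4,0,3.5,20],[0,0,0,-0.4,0,4.5,20],[0,0,0,-0.4,0,5,20],[0,0,0,-0.4,0,5,20],[0,0,0,-0.4,0,5,20]]}}

```text
time: 13.0
position: [0.5325, -0.2093, 0.102]
tool_rot: [0.042, -3.14, -0.0]
ft_force: [-5.7, 1.2, 7.2]
grip_width: 0.342
```

```bash
python3 st.py 10
```

```text
13.0 [ 0.5325 -0.2093  0.102 ] [-5.67  1.17  7.21] [0.092 1.653 0.018] 29.8
tooly yaw 1.52 [ 1.2e-03  3.0e-04 -1.0e+00]
err tool mm [-0.24  0.08 -1.6 ]
[ 0.5325 -0.2093  0.102 ] [-6.81  0.5   6.55] [0.168 1.662 0.012]
```

Emit:
{"api": "step_arm", "payload": {"deltas": [[0,0,0,-0.3,0,0.5,20],[0,0,0,-0.3,0,1.0,20],[0,0,0,-0.3,0,1.5,20],[0,0,0,-0.3,0,2.0,20],[0,0,0,-0.3,0,2.5,20],[0,0,0,-0.3,0,3,20],[0,0,0,-0.3,0,3,20],[0,0,0,-0.3,0,3,20]]}}

```text
time: 14.1
position: [0.5326, -0.2094, 0.0993]
tool_rot: [0.041, -3.14, -0.001]
ft_force: [-7.4, 0.2, 9.6]
grip_width: 0.341
```

```bash
python3 st.py 11
```

```text
14.1 [ 0.5326 -0.2094  0.0993] [-7.4   0.18  9.59] [ 0.135  1.898 -0.048] 29.64
tooly yaw 1.5 [ 1.5e-03  4.0e-04 -1.0e+00]
err tool mm [-0.14  0.22 -4.34]
[ 0.5326 -0.2094  0.0993] [-6.97 -0.24  9.61] [0.213 1.923 0.006]
```

View pics/w11.png

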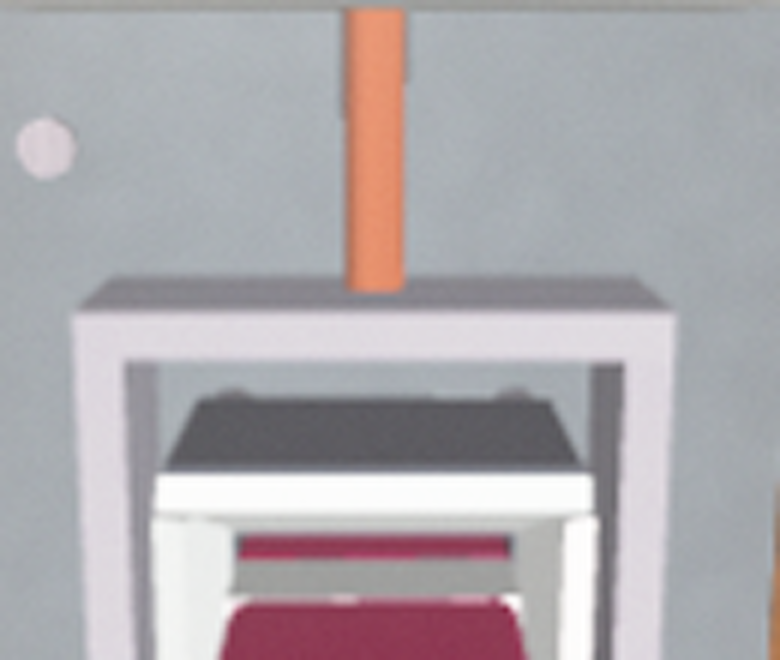

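Emit:
{"api": "step_arm", "payload": {"deltas": [[0,0,0,-0.1,0.1,0.3,20],[0,0,0,-0.1,0.1,0.6,20],[0,0,0,-0.1,0.1,0.9,20],[0,0,0,-0.1,0.1,1.2,20],[0,0,0,-0.1,0.1,1.5,20],[0,0,0,-0.1,0.1,1.8,20],[0,0,0,-0.1,0.1,1.8,20],[0,0,0,-0.1,0.1,1.8,20]]}}

```text
time: 15.2
position: [0.5326, -0.2095, 0.0976]
tool_rot: [0.041, -3.14, -0.001]
ft_force: [-8.4, 0.9, 10.2]
grip_width: 0.341
```

```bash
python3 st.py 12
```

```text
15.2 [ 0.5326 -0.2095  0.0976] [-8.4   0.95 10.19] [ 0.222  2.076 -0.057] 29.67
tooly yaw 1.5 [ 1.5e-03  4.0e-04 -1.0e+00]
err tool mm [-0.12  0.25 -5.96]
[ 0.5326 -0.2095  0.0977] [-7.98  0.27 11.19] [0.194 2.095 0.036]
```

View pics/w12.png

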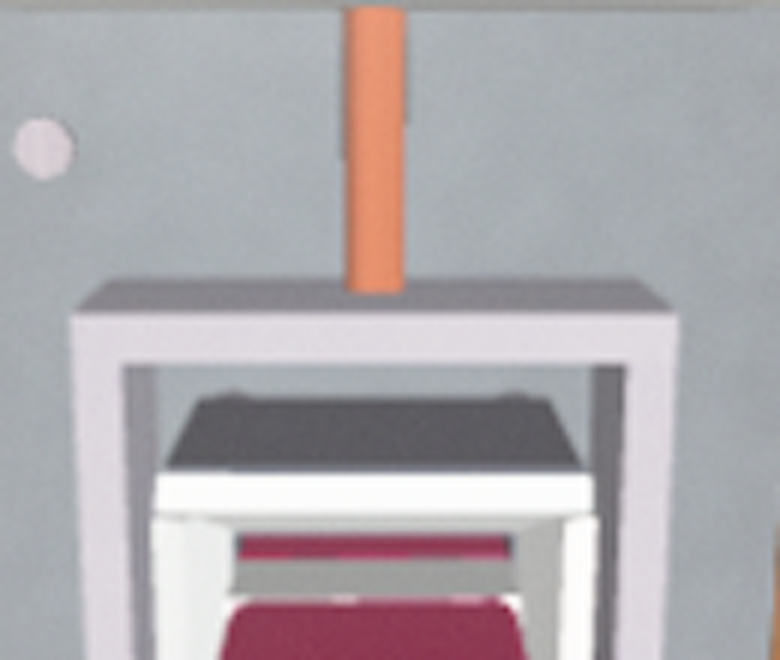

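Emit:
{"api": "step_arm", "payload": {"deltas": [[0,0,0,0,0.1,0.3,20],[0,0,0,0,0.2,0.6,20],[0,0,0,0,0.2,0.9,20],[0,0,0,0,0.2,1.2,20],[0,0,0,0,0.2,1.5,20],[0,0,0,0,0.2,1.8,20],[0,0,0,0,0.2,1.8,20],[0,0,0,0,0.2,1.8,20]]}}

```text
time: 16.3
position: [0.5334, -0.2093, 0.0955]
tool_rot: [-0.042, 3.141, -0.001]
ft_force: [-4.1, -0.4, 7.1]
grip_width: 0.339
```

```bash
python3 st.py 13
```

```text
16.3 [ 0.5334 -0.2093  0.0955] [-4.12 -0.38  7.08] [0.016 1.38  0.044] 29.53
tooly yaw 1.52 [-0.e+00 -4.e-04 -1.e+00]
err tool mm [ 0.68  0.07 -8.07]
[ 0.5334 -0.2092  0.0955] [-5.13 -0.3   7.2 ] [-0.097  1.418 -0.021]
```

View pics/w13.png

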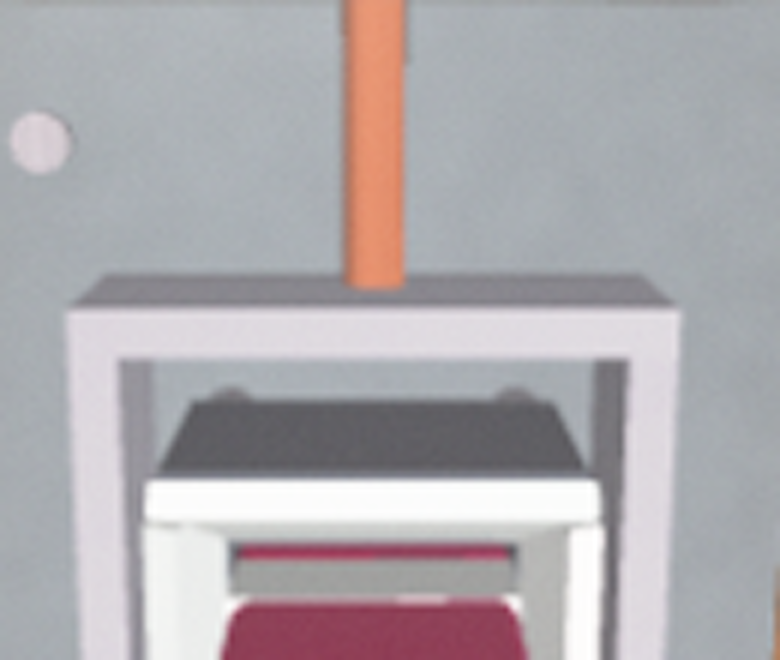

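Emit:
{"api": "step_arm", "payload": {"deltas": [[0,0,0,0.3,0,0,20],[0,0,0,0.6,0,0,20],[0,0,0,0.8,0,0.5,20],[0,0,0,0.8,0,1,20],[0,0,0,0.8,0,1.5,20],[0,0,0,0.8,0,2,20],[0,0,0,0.8,0,2.5,20],[0,0,0,0.8,0,2.5,20]]}}

```text
time: 17.4
position: [0.5333, -0.2092, 0.0935]
tool_rot: [-0.042, 3.14, -0.001]
ft_force: [-4.5, 0.3, 7.6]
grip_width: 0.345
```

```bash
python3 st.py 14
```

```text
17.4 [ 0.5333 -0.2092  0.0935] [-4.55  0.27  7.57] [0.091 1.24  0.048] 30.0
tooly yaw 1.53 [-1.4e-03 -5.0e-04 -1.0e+00]
err tool mm [  0.54   0.03 -10.08]
[ 0.5333 -0.2093  0.0935] [-5.16  0.44  8.12] [ 1.520e-01  1.193e+00 -1.000e-03]
```

View pics/w14.png

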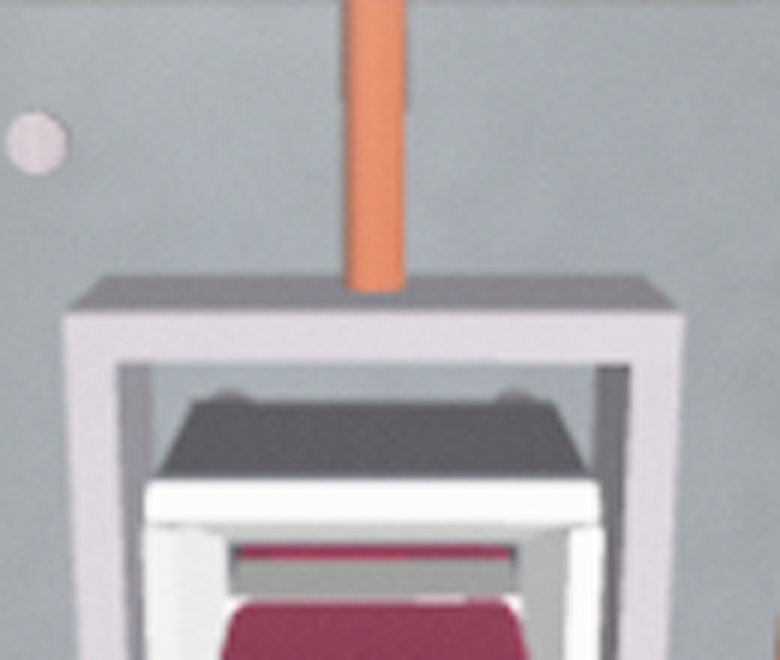

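Run:
```python
from h import *
c6=np.load("c6.npy",allow_pickle=True).item(); s6=np.load("s6.npy",allow_pickle=True).item()
for n,p in [(7,(.5336,-.2091,.1625)),(8,(.5321,-.209,.1223)),(9,(.5323,-.2092,.1066)),(10,(.5325,-.2093,.102)),(11,(.5326,-.2094,.0993)),(12,(.5326,-.2095,.0976)),(13,(.5334,-.2093,.0955)),(14,(.5333,-.2092,.0935))]:
    g=cv2.cvtColor(cv2.imread(f"pics/w{n}.png"),cv2.COLOR_BGR2GRAY).astype(float)
    col=g[:,250:500].mean(1)
    # back edge of lip: dark->white largest rise
    d=np.diff(cv2.GaussianBlur(col[:,None],(1,9),0).ravel()); 
    r=np.argmax(d); w=d[r-6:r+7]; r=r+((np.arange(-6,7)*np.clip(w,0,None)).sum()/np.clip(w,0,None).sum())+.5
    rr=int(r)+20; row=g[rr-5:rr+8].mean(0)
    m=np.where(row>228)[0]
    th=215
    def cross(idx,step):
        i=idx
        while row[i]>th: i+=step
        return i-step*0+( (th-row[i])/(row[i-step]-row[i]) )*(-step)
    mid=370; L=cross(mid,-1); Rr=cross(mid,1)
    v=(r+.5)/6-.5+100
    c=dict(c6); dp=np.array(p)-s6["position"]; cam=-c6["R"].T@c6["t"]+dp; c["t"]=-c6["R"]@cam
    # z from back edge row: intersect with plane x=0.5016
    o,dd=ray(c,(190+370/6,v)); z1=(o+dd*((.5016-o[0])/dd[0]))[2]
    # z from width 49.1
    from scipy.optimize import brentq
    def wid(z): 
        a=onz(c,((L+.5)/6-.5+190,(rr+.5)/6-.5+100),z); b=onz(c,((Rr+.5)/6-.5+190,(rr+.5)/6-.5+100),z); return np.linalg.norm(a-b)-.0491
    z2=brentq(wid,0,.14)
    print(n,"row",round(r,1),"L,R",round(L,1),round(Rr,1),"z row",round(z1*1e3,1),"z width",round(z2*1e3,1), "rel bottom(width)",round((p[2]-.0616-.042+.086-z2)*1e3,1),"rel(row)",round((p[2]-.0616-.042+.086-z1)*1e3,1))
```

```text
7 row 379.5 L,R 194.1 543.5 z row 84.5 z width 81.1 rel bottom(width) 63.8 rel(row) 60.4
8 row 453.6 L,R 163.1 578.0 z row 83.0 z width 81.9 rel bottom(width) 22.8 rel(row) 21.7
9 row 473.2 L,R 154.4 589.3 z row 77.8 z width 76.2 rel bottom(width) 12.8 rel(row) 11.2
10 row 471.6 L,R 154.6 590.2 z row 73.3 z width 71.8 rel bottom(width) 12.6 rel(row) 11.1
11 row 473.2 L,R 155.7 591.0 z row 71.7 z width 69.0 rel bottom(width) 12.7 rel(row) 10.0
12 row 473.2 L,R 155.7 591.0 z row 70.1 z width 67.4 rel bottom(width) 12.6 rel(row) 9.9
13 row 479.2 L,R 145.7 598.0 z row 73.9 z width 72.7 rel bottom(width) 5.2 rel(row) 4.0
14 row 479.4 L,R 145.2 597.6 z row 71.6 z width 70.7 rel bottom(width) 5.2 rel(row) 4.3
```

Emit:
{"api": "step_arm", "payload": {"deltas": [[0,0,0,0.3,0,-1,20],[0,0,0,0.3,0,-2.5,20],[0,0,0,0.3,0,-4,20],[0,0,0,0.3,0,-6,20],[0,0,0,0.3,0,-8,20],[0,0,0,0.3,0,-9.5,20],[0,0,0,0.3,0,-10.5,20],[0,0,0,0.3,0,-10.5,20]]}}

```text
time: 18.5
position: [0.5329, -0.2091, 0.103]
tool_rot: [-0.042, 3.14, -0.001]
ft_force: [1.9, -2.7, -0.1]
grip_width: 0.339
```

```bash
python3 st.py 15
```

```text
18.5 [ 0.5329 -0.2091  0.103 ] [ 1.9  -2.74 -0.07] [-0.666 -0.166 -0.014] 29.47
tooly yaw 1.53 [-1.2e-03 -8.0e-04 -1.0e+00]
err tool mm [ 0.23 -0.1  -0.61]
[ 0.5329 -0.2091  0.103 ] [ 2.07 -2.09 -0.44] [-0.725 -0.243  0.047]
```

View pics/w15.png

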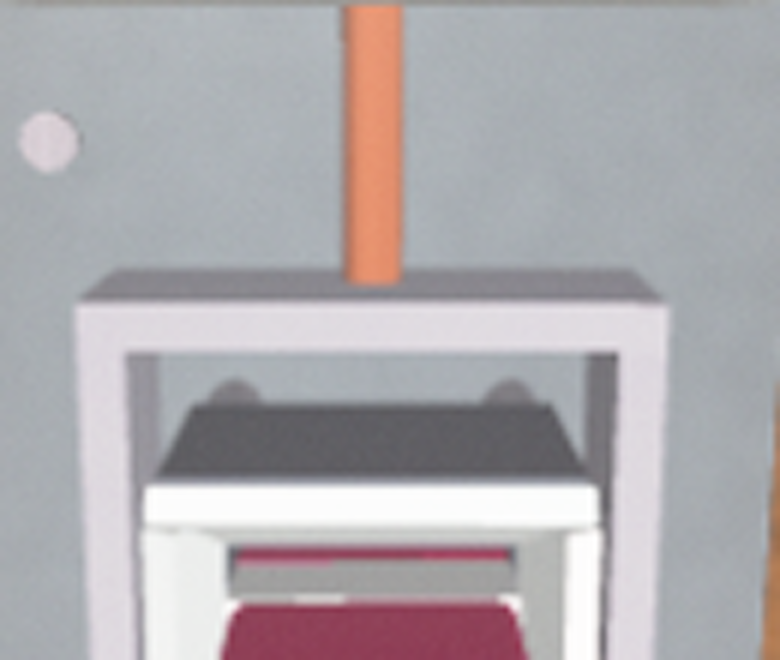

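Emit:
{"api": "step_arm", "payload": {"deltas": [[0,0,0,-0.2,-0.2,-1,20],[0,0,0,-0.2,-0.2,-2,20],[0,0,0,-0.2,-0.2,-3.5,20],[0,0,0,-0.2,-0.2,-5,20],[0,0,0,-0.2,-0.2,-5.7,20],[0,0,0,-0.2,-0.2,-5.7,20],[0,0,0,-0.2,-0.2,-5.7,20],[0,0,0,-0.2,-0.2,-5.7,20]]}}

```text
time: 19.6
position: [0.5321, -0.2087, 0.1083]
tool_rot: [0.042, -3.14, -0.001]
ft_force: [-1.3, -0.7, -4.1]
grip_width: 0.339
```

```bash
python3 st.py 16
```

```text
19.6 [ 0.5321 -0.2087  0.1083] [-1.29 -0.68 -4.14] [-0.24   0.415 -0.058] 29.51
tooly yaw 1.53 [ 1.2e-03  6.0e-04 -1.0e+00]
err tool mm [-0.63 -0.53  4.72]
[ 0.5321 -0.2087  0.1084] [-2.11 -0.4  -5.3 ] [-0.273  0.462 -0.064]
```

View pics/w16.png

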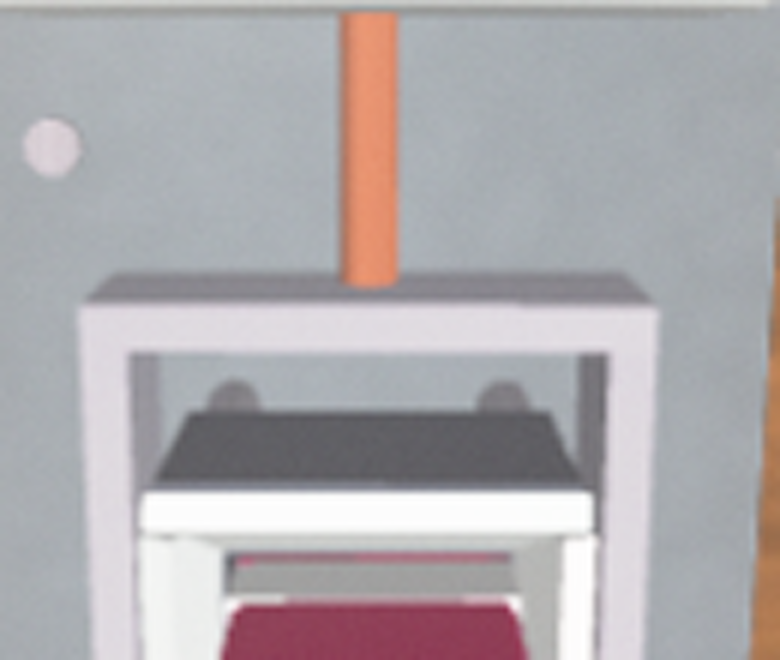

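Emit:
{"api": "step_arm", "payload": {"deltas": [[0,0,0,-0.3,-0.3,0,20],[0,0,0,-0.5,-0.4,-0.5,20],[0,0,0,-0.5,-0.4,-1,20],[0,0,0,-0.5,-0.4,-1.2,20],[0,0,0,-0.5,-0.4,-1.2,20],[0,0,0,-0.5,-0.4,-1.2,20],[0,0,0,-0.5,-0.4,-1.2,20],[0,0,0,-0.5,-0.4,-1.2,20]]}}

```text
time: 20.7
position: [0.5326, -0.209, 0.1096]
tool_rot: [0.042, -3.14, -0.001]
ft_force: [-5.1, 1.7, -5.8]
grip_width: 0.342
```

```bash
python3 st.py 17
python3 - <<'E'
from h import *
f=[];
for i in range(6):
    optics.get_image("scene"); f.append(ctrl.get_state()["ft_force"])
print(np.mean(f,0))
E
```

```text
20.7 [ 0.5326 -0.209   0.1096] [-5.07  1.66 -5.83] [0.508 1.504 0.027] 29.79
tooly yaw 1.53 [ 1.2e-03  8.0e-04 -1.0e+00]
err tool mm [-0.13 -0.22  5.96]
[ 0.5326 -0.2089  0.1096] [-5.42  2.54 -4.89] [ 0.501  1.419 -0.018]
[-4.887732    1.57726198 -5.04767774]
```

View pics/sd17.png

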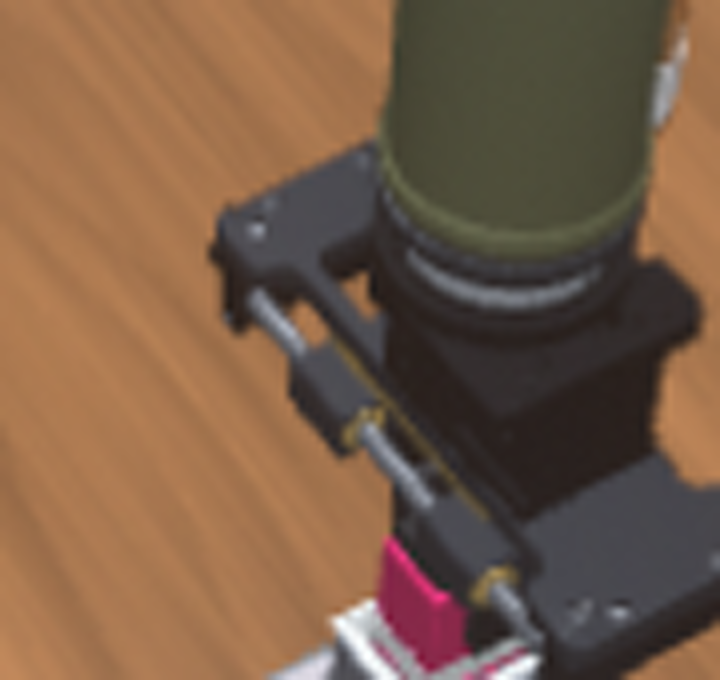

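View pics/w17.png

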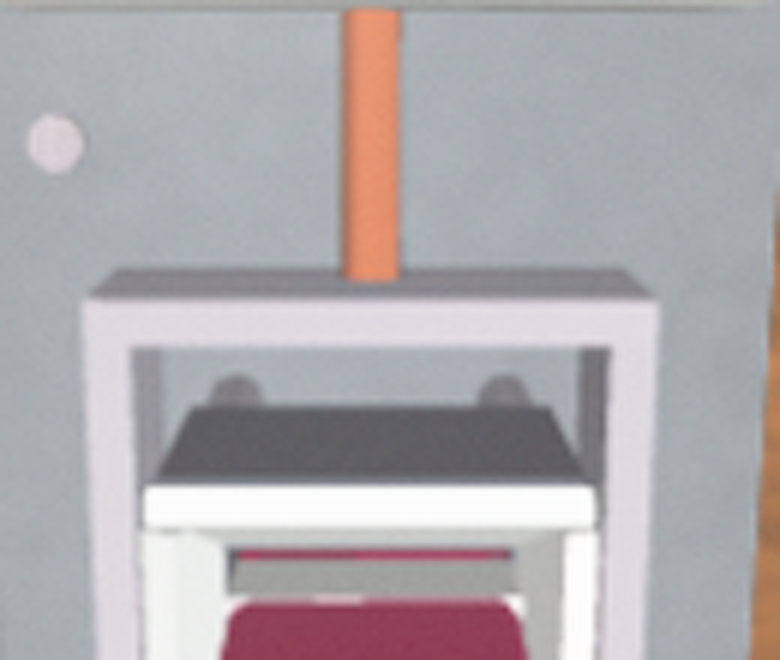

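```bash
cat > lip.py <<'E'
from h import *
import sys
from scipy.optimize import brentq
c6=np.load("c6.npy",allow_pickle=True).item(); s6=np.load("s6.npy",allow_pickle=True).item()
D={8:(.5321,-.209,.1223),9:(.5323,-.2092,.1066),10:(.5325,-.2093,.102),12:(.5326,-.2095,.0976),13:(.5334,-.2093,.0955),14:(.5333,-.2092,.0935),15:(.5329,-.2091,.103),16:(.5321,-.2087,.10835),17:(.5326,-.209,.1096)}
if len(sys.argv)>2: D={int(sys.argv[1]):tuple(map(float,sys.argv[2:5]))}
for n,p in D.items():
    g=cv2.cvtColor(cv2.imread(f"pics/w{n}.png"),cv2.COLOR_BGR2GRAY).astype(float)
    col=g[:,250:500].mean(1); d=np.diff(col); r=np.argmax(d)
    # width of lip at its back edge and inner edge rows (top surface rows r+8..r+30)
    W=[]
    for rr in range(r+12,r+32):
        row=g[rr]; th=200; e=[]
        for st in (-1,1):
            i=370
            while row[i]>th: i+=st
            e.append(i-st*(th-row[i])/(row[i-st]-row[i]))
        W.append(e)
    W=np.array(W); L,Rr=np.median(W,0); v=r+22
    c=dict(c6); cam=-c6["R"].T@c6["t"]+np.array(p)-s6["position"]; c["t"]=-c6["R"]@cam
    wid=lambda z:np.linalg.norm(onz(c,((L+.5)/6-.5+190,(v+.5)/6-.5+100),z)-onz(c,((Rr+.5)/6-.5+190,(v+.5)/6-.5+100),z))-.0491
    z=brentq(wid,0,.14); print(n,"width px",round((Rr-L)/6,2),"row",r,"lip z",round(z*1e3,1),"rel",round((p[2]-.0176-z)*1e3,1))
E
python3 lip.py
```

```text
8 width px 69.49 row 452 lip z 82.9 rel 21.8
9 width px 72.91 row 472 lip z 77.3 rel 11.7
10 width px 73.0 row 470 lip z 72.9 rel 11.5
12 width px 72.99 row 473 lip z 68.6 rel 11.4
13 width px 75.82 row 479 lip z 73.8 rel 4.1
14 width px 75.72 row 477 lip z 71.5 rel 4.4
15 width px 75.68 row 482 lip z 81.1 rel 4.3
16 width px 75.56 row 490 lip z 86.4 rel 4.3
17 width px 75.34 row 484 lip z 86.9 rel 5.1
```

Emit:
{"api": "step_arm", "payload": {"deltas": [[0,0,0,0.3,0.2,2,20],[0,0,0,0.4,0.2,5,20],[0,0,0,0.4,0.2,8,20],[0,0,0,0.4,0.2,11,20],[0,0,0,0.4,0.2,12,20],[0,0,0,0.4,0.2,12,20],[0,0,0,0.4,0.2,9,20],[0,0,0,0.4,0.2,6.8,20]]}}

```text
time: 22.1
position: [0.5331, -0.2095, 0.1038]
tool_rot: [-0.042, 3.14, -0.0]
ft_force: [-5.1, 0.9, -0.9]
grip_width: 0.342
```

```bash
python3 st.py 18; python3 lip.py 18 $(python3 -c "
from bench import ctrl
print(*ctrl.get_state()['position'])")
```

```text
22.1 [ 0.5331 -0.2095  0.1038] [-5.15  0.88 -0.94] [0.202 1.392 0.007] 29.76
tooly yaw 1.52 [-1.2e-03 -3.0e-04 -1.0e+00]
err tool mm [0.42 0.34 0.22]
[ 0.5331 -0.2095  0.1038] [-5.08  0.31 -0.2 ] [ 0.233  1.342 -0.056]
18 width px 75.75 row 482 lip z 82.1 rel 4.1
```

Emit:
{"api": "step_arm", "payload": {"deltas": [[0,0,0,0.4,0.2,0,20],[0,0,0,0.7,0.2,0,20],[0,0,0,0.7,0.2,0,20],[0,0,0,0.7,0.2,0,32],[0,0,0,0.7,0.2,0,40],[0,0,0,0.7,0.2,0,55],[0,0,0,0.7,0.2,0,65],[0,0,0,0.7,0.2,0,70]]}}

```text
time: 23.2
position: [0.5321, -0.2089, 0.1031]
tool_rot: [-0.042, 3.141, 0.0]
ft_force: [0.1, 0.2, 0.6]
grip_width: 0.717
```

```bash
python3 st.py 19
```

```text
23.2 [ 0.5321 -0.2089  0.1031] [0.1  0.22 0.63] [ 0.019 -0.002  0.017] 62.36
tooly yaw 1.53 [-3.e-04  0.e+00 -1.e+00]
err tool mm [-0.56 -0.27 -0.51]
[ 0.5321 -0.209   0.1031] [ 0.34 -0.92  0.42] [ 0.042 -0.085  0.029]
```

View pics/w19.png

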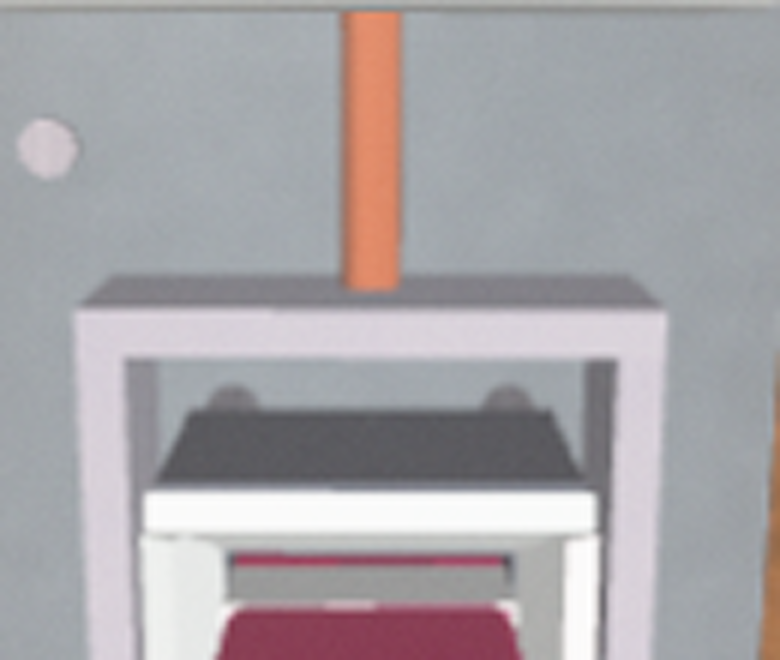

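Emit:
{"api": "step_arm", "payload": {"deltas": [[0,0,0,0,0,0,80],[0,0,0,0,0,-5,80],[0,0,0,0,0,-25,80],[0,0,0,0,0,-55,80],[0,0,0,0,0,-85,80],[0,0,0,0,0,-110,80],[0,0,0,0,0,-125,80],[0,0,0,0,0,-130,80]]}}

```text
time: 24.3
position: [0.5323, -0.2091, 0.2338]
tool_rot: [-0.042, 3.14, -0.0]
ft_force: [0.0, -0.3, -0.2]
grip_width: 0.918
```

```bash
python3 st.py 20
python3 - <<'E'
from h import *
a=optics.get_image("scene")[:,:,::-1]; cv2.imwrite("pics/scE.png",a); b=optics.get_image("side")[:,:,::-1]; cv2.imwrite("pics/sdE.png",b)
crop(b,215,190,130,110,6,"pics/sdEc.png"); crop(a,140,130,80,100,6,"pics/scEc.png")
E
```

```text
24.3 [ 0.5323 -0.2091  0.2338] [ 0.05 -0.29 -0.16] [ 0.046 -0.002  0.082] 79.85
tooly yaw 1.53 [-1.2e-03 -2.0e-04 -1.0e+00]
err tool mm [-2.9000e-01 -5.0000e-02  1.3024e+02]
[ 0.5319 -0.2089  0.2329] [-0.55 -0.38 -0.47] [0.014 0.014 0.036]
```

View pics/sdEc.png

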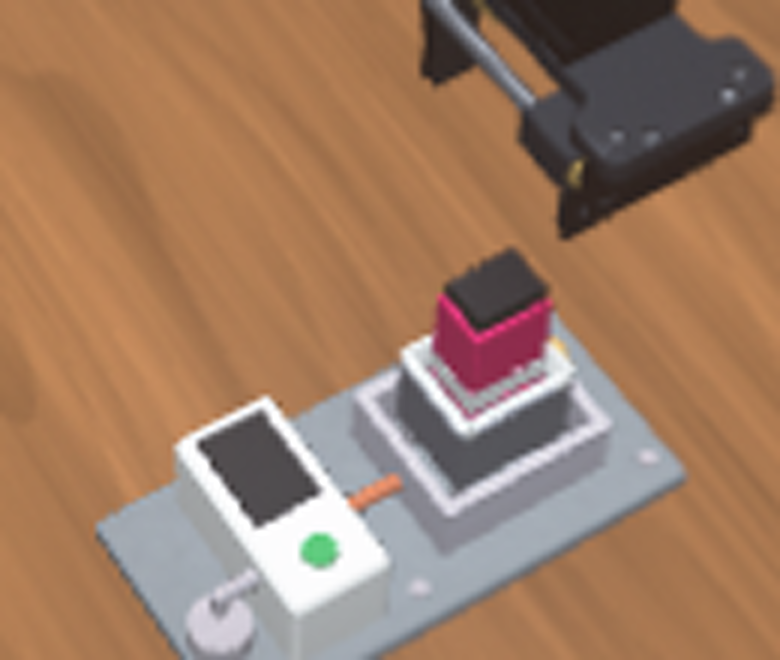

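View pics/scE.png

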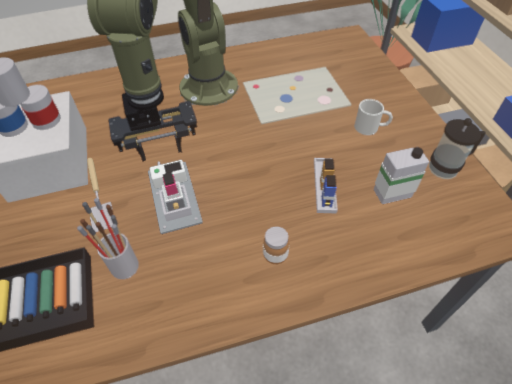

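View pics/w20.png

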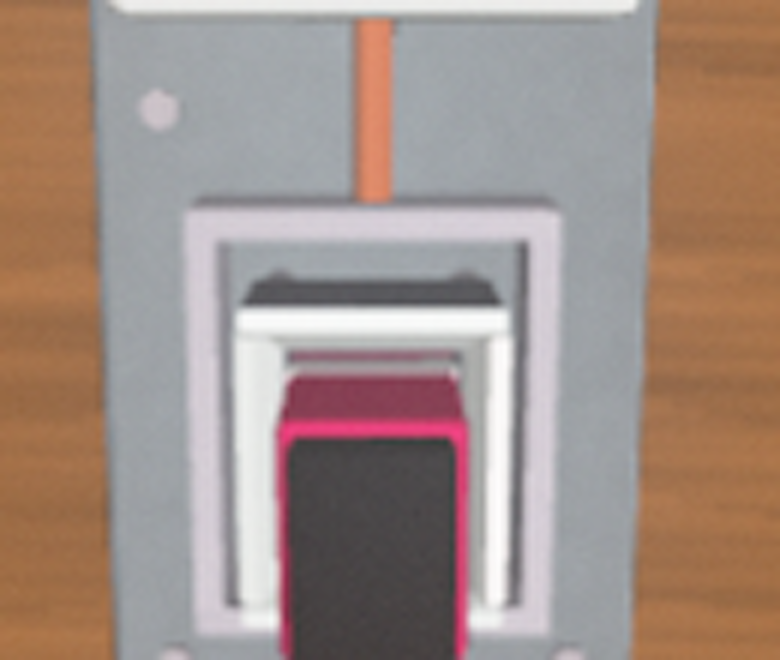

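View pics/scEc.png

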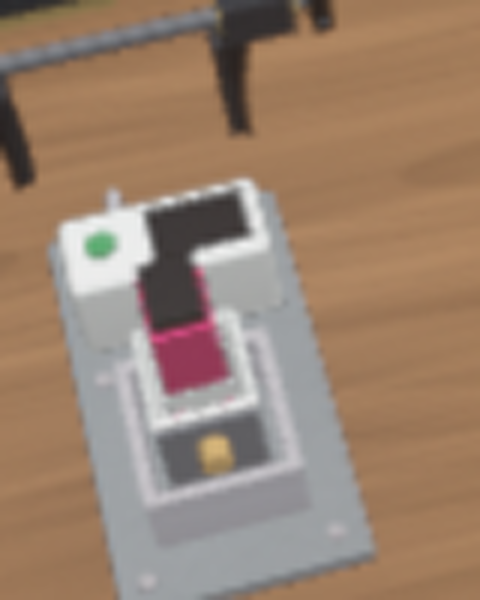

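Run:
```python
from h import *
cs=optics.get_calibration("scene"); cd=optics.get_calibration("side")
A=lambda x,y:((x+.5)/6-.5+140,(y+.5)/6-.5+130); B=lambda x,y:((x+.5)/6-.5+215,(y+.5)/6-.5+190)
print("cap +x edge",tri([(cs,A(181,325)),(cd,B(531,269))]).round(4))
print("lip +x edge",tri([(cs,A(205,416)),(cd,B(543,333))]).round(4))
for h in(.138,.142,.146): print(h,onz(cs,A(181,325),h).round(4),onz(cd,B(531,269),h).round(4))
s=ctrl.get_state(); print(s["time"],s["qd"].round(3),s["ft_force"])
```

```text
cap +x edge [ 0.5505 -0.2085  0.1351]
lip +x edge [ 0.561  -0.2091  0.0817]
0.138 [ 0.5541 -0.2099  0.138 ] [ 0.5487 -0.2082  0.138 ]
0.142 [ 0.5576 -0.2097  0.142 ] [ 0.5468 -0.2105  0.142 ]
0.146 [ 0.561  -0.2095  0.146 ] [ 0.545  -0.2127  0.146 ]
24.5 [ 0.002  0.003 -0.     0.005  0.    -0.001  0.001] [ 0.75358932 -0.25582338 -0.705488  ]
```

```bash
python3 -c "
from bench import ctrl
print(ctrl.close_job())"
```

```text
the job is handed in; nothing more can be done
None
```

I took the magenta cartridge out of the caddy and pushed it down into the holder until it clicked. I then tugged it, re-seated it, let go and backed off. The job was handed in at about 24.5 s, and no verdict was reported.

- **Insertion:** Upward force on the tool peaked at about 12–13 N among my readings, well under 18 N. It then dropped to about 8.5 N, which was the click. Pressing 2 mm further moved the cartridge and holder down together, so the cartridge was on the bay floor.
- **Tug:** Pulling with about 3–3.5 N by the force reading lifted the holder about 3.5–4 mm by both force and lip image. That is less than the 5 N asked for. Each of the two tug calls held its pose for about half a second.
- **Last checks:** The fingers are open and 130 mm up, with tool force about zero. The camera views show the cartridge upright and the right way round, the holder lip back at its rest place, and the other objects where they were by eye.
- **Weaker checks:**
  - During the second tug, the height above the bay floor was about 2.2 mm by force and about 1.5 mm by image. The limit is 2.5 mm. The first tug was lower, at about 1.2 and 0.7 mm.
  - In the end check from the fixed cameras, the cap came out 53 mm above the lip, where 56 mm was expected. Each camera is only good to a few mm, so this rules out a cartridge standing high but proves nothing finer.

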